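# Rehang a lantern on the spare fold-down hook

### The job

Flip the folded spare hook down until it is fully open against its stop, move the lantern from its hook onto the spare one so that it hangs there freely, then fold the emptied hook up fully flat against its plate. The hinges are weak: push the hook arms with shut fingers rather than clamping them, never with more than about 20 N, set the lantern on gently, and leave the jar, the carton and the picture frame alone.

Things in the scene. Friction and masses are not known exactly. Their poses are not given: they have to be found in the camera images.
- panel: Fixed dark steel mesh panel, 400 mm wide, 222 mm tall, rail 16 mm deep, standing on the table; origin under its middle, -x faces the robot. On its top rail sit two like fold-down hooks, 200 mm apart; which is left varies. Both are badly shimmed, by amounts that are not reported, so that the stops of their arms lie up to 20 mm off at the arm's end: feel for them.
- spare_hook: Fixed mount of the hook that starts folded. Origin: nominal centre of the hinge axis, 210 mm above the table, 40 mm in front of the mesh. -x out of the panel, y along the rail, z up. Its plate, 44 mm wide, ends 44 mm above the hinge; the folded arm stands along it, leaning back (+x) 0.12 rad; its top half is free: shut fingers reach behind it. Plate and arm are tilted up to 0.12 rad either way.
- full_hook: Like mount of the hook that starts open with the lantern; its plate and hinge are packed up to 20 mm out or in along x. Both arms: bar 14 mm wide, 10 thick, straight for 97 mm from the hinge, then bent 45 degrees (up when open, back when folded) to an end ball of 8 mm radius, 115 mm along the arm and 20 off its axis. Open, it lies nominally level along -x; a finger tilted sideways gets under it.
- spare_arm (a joint): Angle of the spare hook's arm from its plate: 0 = folded flat, 1.69 rad = fully open. Friction hinge: about 0.35 N m to move (3 to 5 N near the arm's end), hard stops at both ends, stays where it is left. Beyond a stop only the plate gives on its rubber pad, springing back, about 1 mm per 14 N pushed near the arm's end.
- full_arm (a joint): The same angle for the hook that carries the lantern at the start: 1.69 rad = open, 0 = folded flat against its plate. Same friction and stops.
- lantern: Lantern, 0.3 to 0.65 kg, 183 mm tall, origin under its centre, z up. Clear body 64 x 76 x 80 mm; above it a black handle with a window 62 mm wide (y), 75 tall, and a crest bar 16 thick (x), 82 wide, 28 tall. The arm passes through the window along x; the bar's underside (155 mm up) rests on it 42 to 86 mm out. Grip the bar across its 16 mm, upper 20 mm only, clear of the arm.
- jar: Amber glass jar, 60 mm across, 90 mm tall, origin under its centre; a bystander beside the panel.
- carton: Cardboard carton 90 x 110 x 70 mm, origin under its centre; a bystander beside the panel.
- frame: Wooden picture frame lying flat, 140 x 186 x 14 mm, origin under its centre; a bystander on the table below the hooks.
Not all that is in view belongs to the job. There is more than one size of the lantern; the one meant has the size given above.

How it is judged:
On the way, in this order (a step that is already met when the one before it is completed fails the run):
1. the spare hook is fully open while the lantern still hangs on its own hook (value of joint spare_arm above 1.665 rad and contact force between lantern and full_hook above 1.5 N), for 0.2 s.
2. the lantern hangs on the spare hook, let go (contact force between lantern and spare_hook above 1.5 N and contact force between the fingers and lantern below 0.1 N), for 0.2 s.
3. the emptied hook is folded flat against its plate (value of joint full_arm below 0.025 rad), for 0.2 s.
At the end, for the whole second after the job is handed in: The spare hook is fully open (within 0.025 rad of its stop), the lantern hangs upright (within 0.2 rad) on it without swinging fast (below 0.1 m/s), and the emptied hook is folded flat against its plate (within 0.025 rad) (value of joint spare_arm above 1.665 rad and value of joint full_arm below 0.025 rad and contact force between lantern and spare_hook above 1.5 N and horizontal distance between lantern and spare_hook below 0.12 m and height (world z) of lantern above 0.03 m and angle between lantern's own z axis and vertical below 0.2 rad and linear speed of lantern below 0.1 m/s); the robot touches nothing.
It fails at once if a hook arm is pushed or squeezed by the fingers with more than 22 N (contact force between the fingers and spare_hook above 22 N or contact force between the fingers and full_hook above 22 N).
It fails at once if the robot's arm or gripper body bears on a hook with more than 22 N (contact force between the arm and spare_hook above 22 N or contact force between the arm and full_hook above 22 N).
It fails at once if the lantern is forced against a hook with more than 22 N (contact force between lantern and spare_hook above 22 N or contact force between lantern and full_hook above 22 N).
It fails at once if the lantern is dropped (height (world z) of lantern below 0.02 m).
It fails at once if a bystander is moved by more than 15 mm (distance of any of jar, carton, frame from where it was at the start of the episode above 0.015 m).
It also fails if it takes over 72 s, if anything falls off the work surface, if the arm or the gripper's body presses on something with over 40 N, if the wrist force passes 120 N, or if a joint passes its speed limit or range.

### The arm

A 7-joint arm with a two-finger parallel gripper is mounted at the origin on the work surface. World frame = base frame: x ahead of the robot, y to its left, z up, the work surface at z = 0. Lengths are in m, angles in rad, forces in N, time in s.
With the tool pointing down it reaches from about 0.4 to 0.85 m from the base axis. Payload 4.4 kg.
Tool frame: the origin (TCP) lies at the very end of the fingers, on their centre line; the grasp point (between the pads) lies 19 mm behind it (arm.grip_point_offset is the distance from the TCP to the grasp point, in m); x points along the fingers, y is the direction in which the jaws open and shut, and the axes are right-handed (so a half turn about x gives the same grasp; the last joint's range is limited). The gripper opens to 94 mm and grips with 3 to 60 N. Pads are 16 mm wide; open, the fingers measure 119 mm over their backs; the gripper's body (75 mm by 177 mm) begins 78 mm behind the grasp point.
Start: joints at [1.262, 0.628, 0.038, 1.517, -0.027, 0.996, -0.02], TCP at [0.156, -0.631, 0.175] pointing down, gripper open.
Joint ranges: [-3.06, 3.06], [-0.37, 2.12], [-1.25, 1.32], [0.18, 2.47], [-1.1, 4.24], [0.23, 1.98], [-2.94, 2.94]. Speed limits (rad/s): [2.57, 2.57, 3.14, 3.14, 3.14, 3.14, 3.14].

### API

Orientations are given as a unit quaternion [w, x, y, z].
In Python, from cell import arm gives the robot as it stands.
- The arm moves only by the tool carry_out, never from a script. Its arguments are lists of equal length, an entry for each row: "linear": the shift along the tool's x, y, z in m, a list of three; "rotation": the turn, a rotation vector about the tool's x, y, z in degrees, a list of three. A call has 1 to 8 rows; each row shifts and turns the commanded pose from where the row before left it, along the tool's axes as they then stand; what a row does not reach is not made up. A row lasts 1/10 s, in which the tool goes at most 50 mm and 8.59 degrees, less where a joint would pass 70% of its speed; a pose out of reach is approached as far as the arm can. A call is refused whole if a number of a shift passes 0.05 or a number of a turn 8.59, either way. A call with a gripper value outside its range is refused whole. "grip" is the opening, from 0 (shut) to 1 (fully open), set as the call begins (left out, the last holds). The fingers move at their own pace and stop on an object; "newtons" is the grip in N (left out, the last holds). Time passes only in rows, so rows that do not move let the fingers close. It gives the time, the measured TCP pose, the force and the opening at its end, in the units of the state.
- arm.read_state(): the state, without advancing time (a new reading comes with each control period).
- arm.snapshot(name): name is "scene" or "top" or "wrist"; returns (picture, depth): 384x512x3 uint8, blue, green, red; 384x512 float32, m along the optical axis (not along the pixel's ray), 0 where there is no reading.
- arm.camera_info(name): a dict with "fx", "fy", "cx", "cy" (pixels), "pose" (4x4, takes a point from camera to world coordinates). Camera axes: x right, y up, looking along -z (the intrinsics and any distortion apply to the point x, -y, -z); pixel columns grow to the right and rows downward; lengths in m; the calibration is good to about 2 mm. A picture is of the moment at which its call begins: read the wrist's pose just before it. camera_info takes no time and is no camera call; for the wrist camera it gives the pose at the moment of the call.
- arm.finish_job(): hands the job in, once; it reports no verdict.
Trained networks look in the newest picture that a camera, given by its name, has taken for a name from the list of things; names that differ only in an ending like _2 or _b are one class to them, and where a whole thing is asked for, a point or a joint stands for the part that bears it (a point fixed in the world has none). Each returns a list of dicts, best first, with "p" (0 to 1); they miss things now and then, are a little off and sometimes report something else, mostly with a low value. They report only what shows in the picture. A call takes as long as a camera call. They do not tell look-alikes from the thing itself.
- arm.search_frame(query, camera): "uv" ([column, row] in pixels, amid what is visible of it).
The state is a dict: "time": time; "joints": joint angles; "joint_velocities": joint speeds; "joint_efforts": joint torques, N m; "position": TCP position; "tcp_rot": TCP orientation; "force": force on the tool from outside, world axes, zero at the start; "torque": the same for the moment, N m; "width": finger opening in m.
Only numpy, scipy, OpenCV 4.12 (cv2) and the standard library are available. Lean on these libraries where they do the work, as an engineer would, in place of code of your own. Each camera call takes 0.05 s, during which the arm holds its last target.

## Working session

There is one attempt and no reset: what is moved stays moved. The work goes in short steps, Python scripts to look and compute and a tool call to move; the robot and the scene stay as the last step left them, time stands still between calls to the robot, and variables do not carry over. Pictures are saved under pics/ and viewed, and the job is handed in when it is done.

Besides the shell and the picture viewer there is one more tool, called after "Emit:" in YAML: its name, and indented under it one key for each argument. carry_out: Moves the arm, as the interface text tells. Its arguments: {"type":"object","properties":{"linear":{"type":"array","items":{"type":"array","items":{"type":"number"}}},"rotation":{"type":"array","items":{"type":"array","items":{"type":"number"}}},"grip":{"type":"number"},"newtons":{"type":"number"}},"required":["linear","rotation"]}

```bash
ls -la; mkdir -p pics; python3 - <<'E'
from cell import arm
import cv2, numpy as np
print(arm.read_state())
for n in ("scene","top","wrist"):
    im,d=arm.snapshot(n); cv2.imwrite(f"pics/{n}0.png",im); np.save(f"pics/{n}0.npy",d)
    print(n,arm.camera_info(n))
E
```

```text
total 12
drwxr-xr-x  3 agent agent 4096 Dec  7 16:39 .
drwxr-xr-x 23 root  root  4096 Dec  7 16:39 ..
drwxr-xr-x  2 agent agent 4096 Dec  7 16:39 pics
{'time': 0.0, 'joints': array([ 1.26221312,  0.62930575,  0.03844871,  1.51833913, -0.02698499,
        0.99626479, -0.02001871]), 'joint_velocities': array([-1.38025678e-03,  3.54453217e-06, -1.93855829e-03,  8.73028110e-04,
        2.03225337e-03, -4.85599882e-04,  9.43413101e-04]), 'joint_efforts': array([-3.47671876e-04, -5.49726748e+01,  1.14367627e+00, -1.86629838e+01,
       -5.21737954e-02,  2.34975148e-02,  1.39140138e-04]), 'position': array([ 0.15611564, -0.63025877,  0.17428968]), 'tcp_rot': array([-0.08499118, -0.70181349, -0.08625031,  0.70199373]), 'force': array([ 0.445756  ,  0.63844972, -0.21679986]), 'torque': array([-0.04883796, -0.05024869, -0.04790599]), 'width': 0.09353444674439045}
scene {'fx': 356.40456008400935, 'fy': 356.40456008400935, 'cx': 251.5952955574935, 'cy': 189.71811196271716, 'pose': array([[-0.0645176 , -0.73703253,  0.67277078,  1.23476619],
       [ 0.99773637, -0.0604536 ,  0.02945325,  0.03209
[... 151 characters left out ...]
9557558, 'fy': 413.2718619557558, 'cx': 253.63258337914357, 'cy': 190.5935970016237, 'pose': array([[ 0.01961134,  0.98690071, -0.16013243,  0.42436952],
       [-0.99965848,  0.02212211,  0.01391154,  0.0214649 ],
       [ 0.01727177,  0.15980491,  0.98699751,  1.1031083 ],
       [ 0.        ,  0.        ,  0.        ,  1.        ]])}
wrist {'fx': 286.7326599680238, 'fy': 286.7326599680238, 'cx': 254.5262616895082, 'cy': 192.74886483326048, 'pose': array([[ 0.24065417,  0.93158685,  0.27245459,  0.23526078],
       [-0.97061035,  0.23128492,  0.06650443, -0.61074778],
       [-0.00105999, -0.28045181,  0.95986752,  0.38319393],
       [ 0.        ,  0.        ,  0.        ,  1.        ]])}
```

View pics/scene0.png

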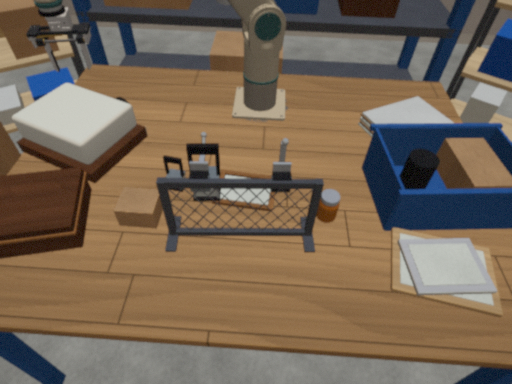

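View pics/top0.png

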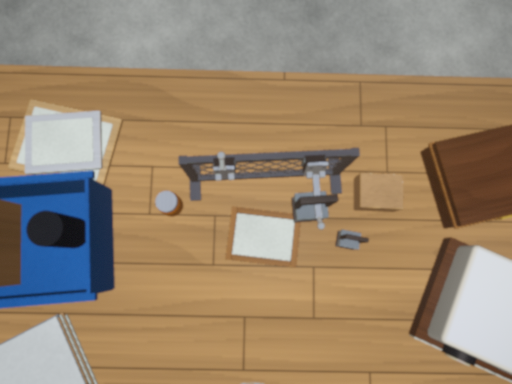

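View pics/wrist0.png

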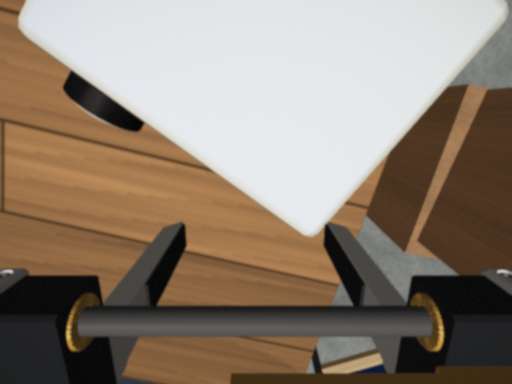

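The scene view looks at the panel from behind. In the top view, the spare folded hook is at about (224,165). The full hook with the lantern runs from (317,165) to (320,225). The small look-alike lantern is at (350,240), the jar at (168,202), the carton at (380,190) and the frame at (263,237).

```bash
cat > h.py <<'E'
import numpy as np, cv2
from cell import arm
from scipy.spatial.transform import Rotation as R
def cloud(d,info):
    h,w=d.shape; u,v=np.meshgrid(np.arange(w),np.arange(h))
    x=(u-info['cx'])/info['fx']*d; y=-(v-info['cy'])/info['fy']*d
    P=np.stack([x,y,-d,np.ones_like(d)],-1)@info['pose'].T
    P=P[...,:3]; P[d<=0]=np.nan
    return P
def rot(q): return R.from_quat([q[1],q[2],q[3],q[0]])
def st():
    s=arm.read_state(); print('t',round(s['time'],2),'pos',np.round(s['position'],4),'F',np.round(s['force'],1),'w',round(s['width'],4)); print('axes\n',np.round(rot(s['tcp_rot']).as_matrix(),3)); print('j',np.round(s['joints'],2)); return s
def crop(im,u0,v0,u1,v1,k,name): cv2.imwrite(name,cv2.resize(im[v0:v1,u0:u1],None,fx=k,fy=k,interpolation=cv2.INTER_CUBIC))
E
python3 - <<'E'
from h import *
for n,b in (('top',(150,130,410,270)),('scene',(100,120,360,260))):
    im=cv2.imread(f'pics/{n}0.png'); crop(im,*b,3,f'pics/{n}c0.png')
d=np.load('pics/top0.npy');P=cloud(d,arm.camera_info('top'))
for uv in [(182,162),(355,154),(224,158),(223,170),(219,155),(229,178),(317,165),(319,190),(320,212),(321,225),(300,200),(330,200),(310,207),(168,202),(380,190),(263,237),(350,240),(236,210),(298,212),(293,265),(228,257),(318,150),(222,150)]:
    print(uv,np.round(P[uv[1],uv[0]],3))
E
```

```text
(182, 162) [0.627 0.166 0.221]
(355, 154) [ 0.654 -0.213  0.22 ]
(224, 158) [0.637 0.075 0.228]
(223, 170) [0.595 0.072 0.301]
(219, 155) [0.617 0.078 0.33 ]
(229, 178) [0.595 0.063 0.216]
(317, 165) [ 0.62  -0.123  0.251]
(319, 190) [ 0.573 -0.134  0.215]
(320, 212) [ 0.525 -0.136  0.214]
(321, 225) [ 0.495 -0.134  0.235]
(300, 200) [ 0.546 -0.089  0.242]
(330, 200) [ 0.548 -0.152  0.242]
(310, 207) [ 0.544 -0.125  0.141]
(168, 202) [0.556 0.218 0.089]
(380, 190) [ 0.602 -0.316  0.065]
(263, 237) [ 0.479 -0.021  0.009]
(350, 240) [ 0.473 -0.24   0.054]
(236, 210) [0.548 0.052 0.013]
(298, 212) [ 0.532 -0.097  0.141]
(293, 265) [ 0.408 -0.1    0.014]
(228, 257) [0.425 0.069 0.01 ]
(318, 150) [ 0.661 -0.131  0.22 ]
(222, 150) [ 0.714  0.095 -0.001]
```

View pics/topc0.png

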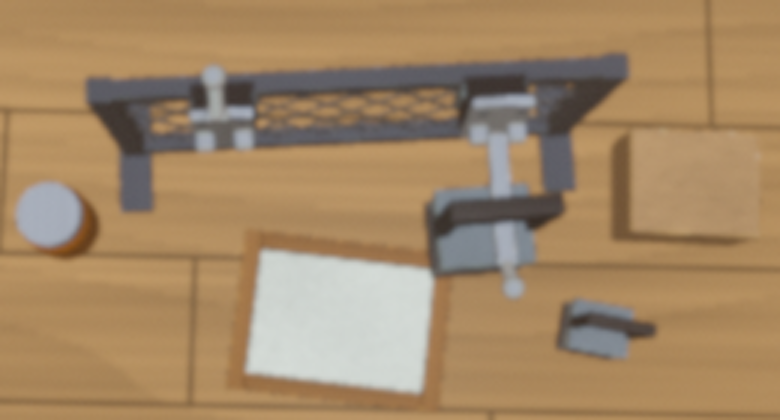

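View pics/scenec0.png

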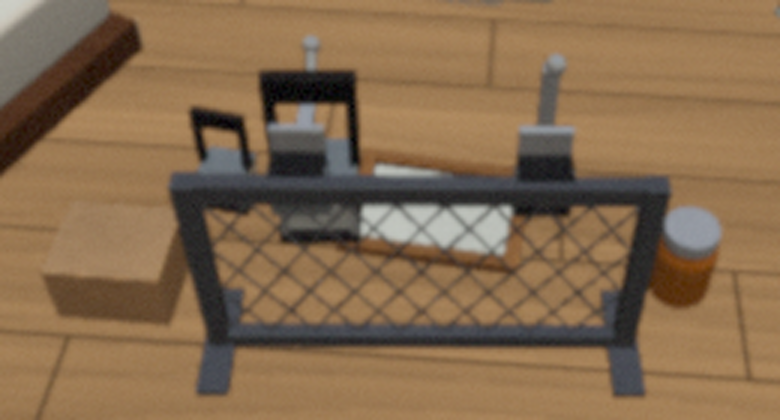

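```bash
python3 - <<'E'
from h import *
P=np.concatenate([cloud(np.load(f'pics/{n}0.npy'),arm.camera_info(n)).reshape(-1,3) for n in('top','scene')])
# panel line from top rail
m=(P[:,2]>.214)&(P[:,2]<.226)&(P[:,0]>.6)&(P[:,0]<.68)&(abs(P[:,1]+.02)<.22)
c=P[m]; print(len(c)); 
(vx,vy,x0,y0)=cv2.fitLine(c[:,:2].astype(np.float32),cv2.DIST_HUBER,0,.01,.01).ravel(); print('dir',vx,vy,'pt',x0,y0)
print(c[c[:,1].argsort()][[3,-3]])
for nm,m in (('spare',(P[:,2]>.235)&(abs(P[:,1]-.07)<.05)&(P[:,0]>.5)&(P[:,0]<.75)),('full',(P[:,2]>.18)&(abs(P[:,1]+.13)<.07)&(P[:,0]>.45)&(P[:,0]<.64))):
    c=P[m]; print(nm,len(c))
    for z in np.arange(.18,.36,.01):
        q=c[abs(c[:,2]-z)<.005]
        if len(q): print(round(z,3),len(q),np.round(q.min(0),3),np.round(q.max(0),3),np.round(np.median(q,0),3))
E
```

```text
2946
dir 0.063145995 -0.9980043 pt 0.6449252 -0.0057355133
[[ 0.66152916 -0.22207061  0.21972012]
 [ 0.63706265  0.17616729  0.22269591]]
spare 517
0.24 77 [0.593 0.054 0.235] [0.616 0.096 0.245] [0.612 0.075 0.24 ]
0.25 139 [0.594 0.054 0.245] [0.616 0.097 0.255] [0.611 0.073 0.252]
0.26 31 [0.594 0.066 0.255] [0.611 0.087 0.265] [0.603 0.073 0.259]
0.27 29 [0.594 0.067 0.265] [0.605 0.081 0.274] [0.601 0.074 0.271]
0.28 29 [0.594 0.067 0.276] [0.606 0.08  0.285] [0.602 0.073 0.282]
0.29 29 [0.594 0.067 0.285] [0.605 0.08  0.295] [0.602 0.073 0.291]
0.3 25 [0.594 0.067 0.296] [0.605 0.081 0.305] [0.602 0.074 0.301]
0.31 38 [0.595 0.067 0.305] [0.606 0.079 0.315] [0.599 0.071 0.309]
0.32 35 [0.601 0.067 0.315] [0.626 0.081 0.325] [0.609 0.075 0.32 ]
0.33 85 [0.611 0.069 0.325] [0.626 0.083 0.334] [0.62  0.075 0.33 ]
full 1901
0.18 24 [ 0.541 -0.168  0.18 ] [ 0.638 -0.086  0.185] [ 0.552 -0.093  0.182]
0.19 36 [ 0.54  -0.168  0.185] [ 0.638 -0.087  0.195] [ 0.557 -0.102  0.189]
0.2 57 [ 0.539 -0.168  0.195] [ 0.639 -0.087  0.205] [ 0.559 -0.104  0.2  ]
0.21 297 [ 0.512 -0.168  0.205] [ 0.64  -0.088  0.215] [ 0.575 -0.127  0.213]
0.22 425 [ 0.501 -0.166  0.215] [ 0.64  -0.087  0.225] [ 0.601 -0.127  0.22 ]
0.23 293 [ 0.487 -0.168  0.225] [ 0.64  -0.087  0.235] [ 0.558 -0.129  0.23 ]
0.24 601 [ 0.491 -0.169  0.235] [ 0.629 -0.086  0.245] [ 0.552 -0.128  0.241]
0.25 166 [ 0.546 -0.166  0.245] [ 0.63  -0.103  0.255] [ 0.624 -0.124  0.251]
0.26 2 [ 0.624 -0.14   0.255] [ 0.626 -0.126  0.255] [ 0.625 -0.133  0.255]
```

```bash
cat >> h.py <<'E'
PY=0.063
def plan(target,xdir,ydir,s=None):
    """tool-frame shift and rotvec(deg) to reach target with tool x=xdir,y=ydir (world)"""
    s=s or arm.read_state(); A=rot(s['tcp_rot']); p=s['position']
    x=np.array(xdir,float);x/=np.linalg.norm(x);y=np.array(ydir,float);y-=x*(x@y);y/=np.linalg.norm(y)
    B=R.from_matrix(np.stack([x,y,np.cross(x,y)],1))
    d=A.inv().apply(np.array(target)-p); r=(A.inv()*B).as_rotvec(degrees=True)
    print('world delta',np.round(np.array(target)-p,4),'tool shift',np.round(d,4),'rotdeg',np.round(r,2),'|d|',round(np.linalg.norm(d),3))
    return d,r
E
python3 - <<'E'
from h import *
s=st()
c,sn=np.cos(PY),np.sin(PY)
for yd in ([-sn,c,0],[sn,-c,0],[c,sn,0],[-c,-sn,0]): plan([.65,.075,.45],[0,0,-1],yd)
E
```

```text
t 0.15 pos [ 0.1561 -0.6304  0.1745] F [0.6 0.3 0.3] w 0.0936
axes
 [[-0.     0.24  -0.971]
 [ 0.001 -0.971 -0.24 ]
 [-1.    -0.001  0.   ]]
j [ 1.26  0.63  0.04  1.52 -0.03  1.   -0.02]
world delta [0.4939 0.7054 0.2755] tool shift [-0.2747 -0.5664 -0.6489] rotdeg [-1.697e+02 -1.200e-01  1.000e-02] |d| 0.904
world delta [0.4939 0.7054 0.2755] tool shift [-0.2747 -0.5664 -0.6489] rotdeg [1.03e+01 1.00e-02 8.00e-02] |d| 0.904
world delta [0.4939 0.7054 0.2755] tool shift [-0.2747 -0.5664 -0.6489] rotdeg [-7.97e+01 -6.00e-02  7.00e-02] |d| 0.904
world delta [0.4939 0.7054 0.2755] tool shift [-0.2747 -0.5664 -0.6489] rotdeg [1.003e+02 7.000e-02 6.000e-02] |d| 0.904
```

Emit:
carry_out:
  linear:
    - [-0.045,0,0]
    - [-0.045,0,0]
    - [-0.045,0,0]
    - [-0.045,0,0]
    - [-0.03,-0.02,-0.02]
    - [-0.02,-0.03,-0.035]
    - [-0.015,-0.03,-0.035]
    - [0,-0.03,-0.035]
  rotation:
    - [0,0,0]
    - [0,0,0]
    - [0,0,0]
    - [0,0,0]
    - [0,0,0]
    - [0,0,0]
    - [0,0,0]
    - [0,0,0]
  grip: 0

```text
time: 0.95
position: [0.2523, -0.4937, 0.4221]
tcp_rot: [0.087, 0.703, 0.084, -0.701]
force: [0.5, -0.5, 0.1]
width: 0.0338
```

Emit:
carry_out:
  linear:
    - [0,-0.032,-0.036]
    - [0,-0.032,-0.036]
    - [0,-0.032,-0.036]
    - [0,-0.032,-0.036]
    - [0,-0.032,-0.036]
    - [0,-0.032,-0.036]
    - [0,-0.032,-0.036]
    - [0,-0.032,-0.036]
  rotation:
    - [0,0,0]
    - [0,0,0]
    - [0,0,0]
    - [0,0,0]
    - [0,0,0]
    - [0,0,0]
    - [0,0,0]
    - [0,0,0]

```text
time: 1.75
position: [0.4696, -0.1748, 0.4201]
tcp_rot: [-0.086, -0.702, -0.085, 0.702]
force: [-0.1, -0.9, -0.4]
width: 0.0001
```

```bash
python3 - <<'E'
from h import *
s=st()
c,sn=np.cos(PY),np.sin(PY)
plan([.55,.065,.40],[0,0,-1],[sn,-c,0])
E
```

```text
t 1.75 pos [ 0.4696 -0.1748  0.4201] F [-0.1 -0.9 -0.4] w 0.0001
axes
 [[-0.     0.24  -0.971]
 [-0.    -0.971 -0.24 ]
 [-1.     0.     0.   ]]
j [ 0.46  0.23 -0.21  1.49  0.05  1.43 -1.08]
world delta [ 0.0804  0.2398 -0.0201] tool shift [ 0.0201 -0.2135 -0.1357] rotdeg [ 1.028e+01  0.000e+00 -1.000e-02] |d| 0.254
```

Emit:
carry_out:
  linear:
    - [0,-0.032,-0.02]
    - [0,-0.032,-0.02]
    - [0,-0.032,-0.02]
    - [0,-0.032,-0.02]
    - [0,-0.032,-0.02]
    - [0,-0.032,-0.02]
    - [0,-0.022,-0.016]
    - [0,0,0]
  rotation:
    - [2,0,0]
    - [2,0,0]
    - [2,0,0]
    - [2,0,0]
    - [2.3,0,0]
    - [0,0,0]
    - [0,0,0]
    - [0,0,0]

```text
time: 2.55
position: [0.5731, 0.0588, 0.4188]
tcp_rot: [-0.024, -0.706, -0.026, 0.707]
force: [0.6, 0.4, -0.5]
width: 0.0005
```

```bash
python3 - <<'E'
from h import *
s=st()
info=arm.camera_info('wrist')
im,d=arm.snapshot('wrist'); cv2.imwrite('pics/w1.png',im); np.save('pics/w1.npy',d)
P=cloud(d,info).reshape(-1,3)
for nm,m in (('spare',(P[:,2]>.2)&(abs(P[:,1]-.07)<.05)&(P[:,0]>.5)&(P[:,0]<.75)&(P[:,2]<.36)),):
    c=P[m]; print(nm,len(c))
    for z in np.arange(.2,.36,.01):
        q=c[abs(c[:,2]-z)<.005]
        if len(q): print(round(z,3),len(q),np.round(q.min(0),3),np.round(q.max(0),3),np.round(np.median(q,0),3))
E
```

```text
t 2.55 pos [0.5731 0.0588 0.4188] F [ 0.6  0.4 -0.5] w 0.0005
axes
 [[-0.002  0.069 -0.998]
 [ 0.003 -0.998 -0.069]
 [-1.    -0.003  0.001]]
j [ 0.04  0.37 -0.3   1.3   0.1   1.49 -1.75]
spare 1905
0.21 22 [0.59  0.056 0.21 ] [0.597 0.095 0.215] [0.593 0.064 0.212]
0.22 910 [0.592 0.02  0.215] [0.651 0.12  0.225] [0.639 0.067 0.221]
0.23 483 [0.603 0.055 0.225] [0.64  0.1   0.231] [0.626 0.076 0.226]
0.24 31 [0.597 0.056 0.235] [0.615 0.098 0.245] [0.612 0.069 0.239]
0.25 117 [0.604 0.055 0.247] [0.615 0.098 0.254] [0.61  0.067 0.252]
0.26 3 [0.604 0.07  0.256] [0.604 0.071 0.263] [0.604 0.07  0.257]
0.27 5 [0.604 0.07  0.266] [0.604 0.072 0.274] [0.604 0.071 0.271]
0.28 4 [0.603 0.069 0.278] [0.604 0.072 0.283] [0.603 0.07  0.282]
0.29 4 [0.602 0.069 0.288] [0.604 0.072 0.294] [0.603 0.07  0.289]
0.3 17 [0.594 0.068 0.296] [0.604 0.082 0.305] [0.6   0.07  0.302]
0.31 73 [0.594 0.069 0.305] [0.605 0.082 0.315] [0.598 0.075 0.309]
0.32 60 [0.602 0.069 0.315] [0.625 0.081 0.325] [0.607 0.076 0.318]
0.33 176 [0.611 0.069 0.325] [0.626 0.085 0.333] [0.619 0.077 0.33 ]
```

View pics/w1.png

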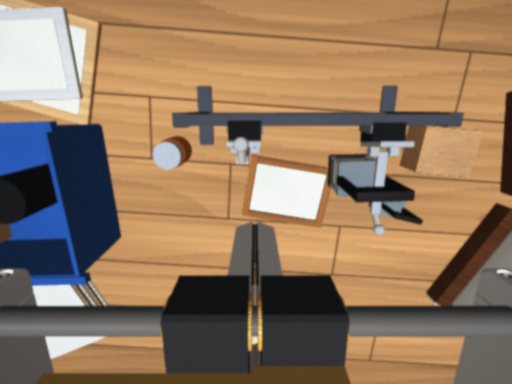

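Emit:
carry_out:
  linear:
    - [0,-0.0067,-0.041]
    - [0,-0.0067,-0.04]
    - [0,0,0]
    - [0.04,0,0]
    - [0.035,0,0]
    - [0.03,0,0]
    - [0,0,0]
  rotation:
    - [0,0,0]
    - [0,0,0]
    - [0,0,0]
    - [0,0,0]
    - [0,0,0]
    - [0,0,0]
    - [0,0,0]

```text
time: 3.3
position: [0.6489, 0.07, 0.3112]
tcp_rot: [-0.023, -0.704, -0.021, 0.71]
force: [-0.1, -0.1, -0.1]
width: 0.0003
```

```bash
python3 - <<'E'
from h import *
s=st()
im,d=arm.snapshot('scene'); crop(im,150,60,350,210,4,'pics/s1.png')
E
```

```text
t 3.3 pos [0.6489 0.07   0.3112] F [-0.1 -0.1 -0.1] w 0.0003
axes
 [[-0.009  0.061 -0.998]
 [-0.003 -0.998 -0.061]
 [-1.     0.002  0.009]]
j [ 0.01  0.55 -0.28  1.29  0.15  1.33 -1.78]
```

View pics/s1.png

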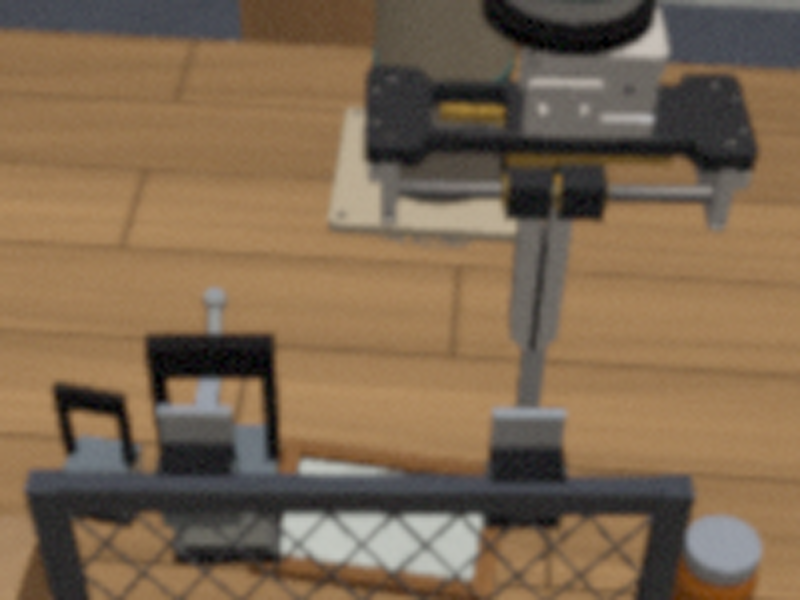

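Emit:
carry_out:
  linear:
    - [-0.004,0,0.007]
    - [0,0,0.006]
    - [0,0,0.006]
    - [0,0,0.008]
    - [0,0,0.008]
  rotation:
    - [0,0,0]
    - [0,0,0]
    - [0,0,0]
    - [0,0,0]
    - [0,0,0]

```text
time: 3.85
position: [0.6169, 0.0705, 0.3196]
tcp_rot: [0.022, 0.707, 0.022, -0.706]
force: [0.9, -0.5, 0.1]
width: 0.0004
```

Emit:
carry_out:
  linear:
    - [0.003,0,0.004]
    - [0.002,0,0.004]
    - [0,0,0.0]
  rotation:
    - [0,0,0]
    - [0,0,0]
    - [0,0,0]

```text
time: 4.15
position: [0.6089, 0.0698, 0.3137]
tcp_rot: [-0.022, -0.706, -0.022, 0.707]
force: [-0.2, 0.3, -0.4]
width: 0.0004
```

```bash
python3 - <<'E'
from h import *
s=st()
im,d=arm.snapshot('scene'); crop(im,150,60,350,210,4,'pics/s2.png')
E
```

```text
t 4.15 pos [0.6089 0.0698 0.3137] F [-0.2  0.3 -0.4] w 0.0004
axes
 [[-0.001  0.063 -0.998]
 [-0.    -0.998 -0.063]
 [-1.     0.     0.001]]
j [ 0.02  0.47 -0.29  1.42  0.14  1.27 -1.79]
```

View pics/s2.png

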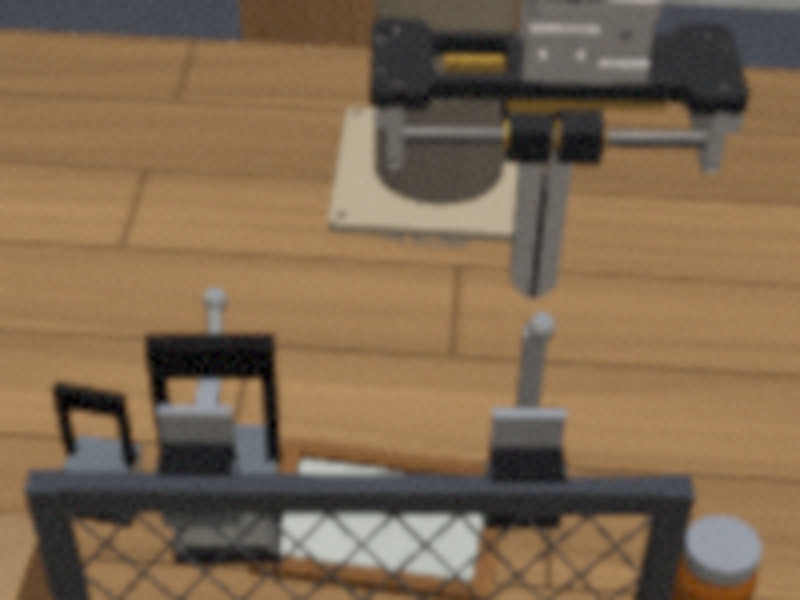

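```bash
python3 - <<'E'
from h import *
i=arm.camera_info('scene')
def pr(p):
    q=np.linalg.inv(i['pose'])@np.r_[p,1]; return np.round([i['cx']+i['fx']*q[0]/-q[2], i['cy']-i['fy']*q[1]/-q[2]],1)
for p in ([.619,.0765,.325],[.609,.07,.3137],[.617,.07,.3137]): print((pr(p)-[150,60])*4)
im,d=arm.snapshot('scene'); P=cloud(d,i)
for u,v in [(532,290),(530,285),(535,280),(532,270),(545,280),(520,280),(540,322),(540,318),(535,350),(532,380)]:
    print(u,v,np.round(P[60+v//4,150+u//4],4))
i=arm.camera_info('wrist');im,d=arm.snapshot('wrist'); cv2.imwrite('pics/w2.png',im);P=cloud(d,i)
P=P.reshape(-1,3);m=(abs(P[:,0]-.6)<.1)&(abs(P[:,1]-.07)<.05)&(P[:,2]>.29)&(P[:,2]<.36);print(P[m][::5])
E
```

```text
[540.4 326.8]
[527.2 330. ]
[526.8 339.2]
532 290 [0.6164 0.0698 0.3496]
530 285 [0.6201 0.0672 0.355 ]
535 280 [0.615  0.0694 0.3539]
532 270 [0.6169 0.0687 0.3634]
545 280 [0.6194 0.0756 0.3578]
520 280 [0.6185 0.0628 0.3562]
540 322 [0.6228 0.0756 0.3329]
540 318 [0.6193 0.0756 0.3328]
535 350 [0.6013 0.0744 0.2941]
532 380 [0.6033 0.0763 0.2712]
[[0.62505949 0.08029259 0.32294554]
 [0.6259212  0.07662519 0.32486548]
 [0.62470035 0.08094635 0.32431534]
 [0.62572347 0.07728905 0.32670098]
 [0.62531472 0.073683   0.32478392]
 [0.62520262 0.07938076 0.32780538]
 [0.62546296 0.07580714 0.32790843]
 [0.62379784 0.07214549 0.32226283]
 [0.62455872 0.0800459  0.3282618 ]
 [0.62426588 0.07648611 0.32673828]
 [0.62437239 0.07288496 0.32638233]
 [0.62348937 0.08216901 0.32774248]
 [0.62447425 0.07855051 0.32994309]
 [0.62435583 0.0750073  0.32894738]
 [0.62318244 0.07136533 0.32486398]
 [0.62322536 0.08066662 0.32889743]
 [0.62358257 0.07709883 0.32927681]
 [0.62392344 0.07354453 0.32961164]
 [0.62070207 0.08439578 0.32454363]
 [0.62240629 0.08063379 0.32871611]
 [0.62329709 0.07704567 0.33
[... 3664 characters left out ...]
728 0.35679155]
 [0.61942106 0.05976354 0.35624358]
 [0.61875856 0.08092798 0.35932517]
 [0.61849172 0.07786632 0.35827854]
 [0.6185342  0.0747676  0.35793021]
 [0.61751186 0.07096769 0.35505895]
 [0.61917676 0.06796028 0.35841441]
 [0.6196568  0.06490689 0.35906795]
 [0.61955617 0.06176791 0.3583883 ]
 [0.61892776 0.05847922 0.35648655]
 [0.61826003 0.08027148 0.35961812]
 [0.6185954  0.07596526 0.35976136]
 [0.61858734 0.07288556 0.35930507]
 [0.61748337 0.06970434 0.3563644 ]
 [0.61875279 0.0660725  0.35870869]
 [0.61888638 0.06296907 0.35856828]
 [0.61959781 0.05998469 0.35974711]
 [0.61732355 0.07095221 0.35770986]
 [0.61694571 0.07217319 0.35854783]
 [0.61677324 0.07215377 0.35965242]]
```

View pics/w2.png

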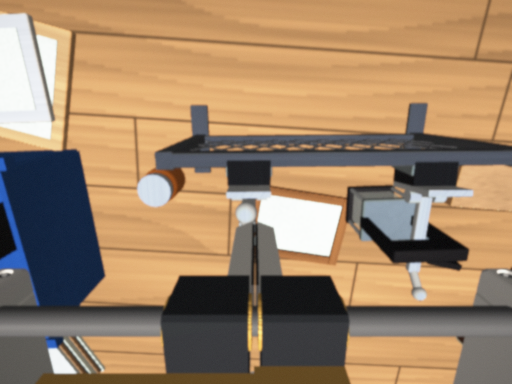

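```bash
python3 - <<'E'
from h import *
print(arm.grip_point_offset,[a for a in dir(arm) if a[0]!='_'])
i=arm.camera_info('scene'); im,d=arm.snapshot('scene'); P=cloud(d,i)
for v in range(58,84):
    print(v+60,[ (round(float(P[60+v,150+u][0]),3),round(float(P[60+v,150+u][2]),3)) for u in (130,132,134,136)])
E
```

```text
0.0188 ['Unreachable', 'camera_info', 'finish_job', 'grip_point_offset', 'read_state', 'search_frame', 'snapshot']
118 [(0.62, 0.389), (0.617, 0.387), (0.617, 0.387), (0.618, 0.388)]
119 [(0.62, 0.386), (0.617, 0.384), (0.618, 0.385), (0.617, 0.385)]
120 [(0.619, 0.383), (0.617, 0.382), (0.612, 0.379), (0.619, 0.384)]
121 [(0.619, 0.38), (0.618, 0.379), (0.612, 0.376), (0.618, 0.38)]
122 [(0.62, 0.378), (0.62, 0.379), (0.618, 0.377), (0.618, 0.378)]
123 [(0.618, 0.374), (0.618, 0.375), (0.617, 0.374), (0.619, 0.376)]
124 [(0.62, 0.373), (0.618, 0.372), (0.618, 0.372), (0.619, 0.374)]
125 [(0.619, 0.37), (0.62, 0.371), (0.618, 0.369), (0.619, 0.371)]
126 [(0.618, 0.366), (0.618, 0.367), (0.617, 0.366), (0.616, 0.366)]
127 [(0.619, 0.364), (0.617, 0.363), (0.616, 0.363), (0.618, 0.365)]
128 [(0.618, 0.361), (0.62, 0.363), (0.616, 0.361), (0.618, 0.362)]
129 [(0.618, 0.359), (0.616, 0.357), (0.618, 0.359), (0.619, 0.36)]
130 [(0.619, 0.356), (0.62, 0.357), (0.618, 0.356), (0.618, 0.357)]
131 [(0.62, 0.355), (0.62, 0.355), (0.618, 0.354), (0.619, 0.355)]
132 [(0.62, 0.352), (0.619, 0.352), (0.619, 0.352), (0.617, 0.351)]
133 [(0.618, 0.348), (0.616, 0.346), (0.617, 0.347), (0.617, 0.348)]
134 [(0.187, 0.001), (nan, nan), (0.62, 0.347), (0.183, -0.0)]
135 [(0.195, 0.003), (0.193, 0.002), (0.191, 0.001), (0.189, -0.001)]
136 [(0.197, -0.0), (0.197, 0.001), (0.196, 0.0), (0.198, 0.002)]
137 [(0.205, 0.002), (0.209, 0.005), (0.203, 0.001), (0.201, 0.0)]
138 [(0.209, 0.0), (0.213, 0.004), (0.616, 0.333), (0.617, 0.334)]
139 [(0.215, 0.001), (0.615, 0.329), (0.621, 0.334), (0.62, 0.334)]
140 [(0.221, 0.001), (0.618, 0.329), (0.623, 0.333), (0.62, 0.331)]
141 [(0.228, 0.002), (0.62, 0.327), (0.623, 0.33), (0.623, 0.33)]
142 [(0.232, 0.0), (0.623, 0.327), (0.622, 0.327), (0.624, 0.329)]
143 [(0.237, -0.0), (0.623, 0.324), (0.624, 0.325), (0.626, 0.327)]
```

```bash
python3 - <<'E'
from h import *
s=st()
i=arm.camera_info('wrist'); 
T=np.eye(4);T[:3,:3]=rot(s['tcp_rot']).as_matrix();T[:3,3]=s['position']
E=np.linalg.inv(T)@i['pose']; print(np.round(E,3))
i2=dict(i); i2['pose']=E
d=np.load('pics/wrist0.npy') ;P=cloud(d,i2)
for uv in [(180,226),(175,235),(170,245),(335,232),(340,240),(150,280)]: print('open',uv,np.round(P[uv[1],uv[0]],4))
im,d=arm.snapshot('wrist');P=cloud(d,i2)
for uv in [(250,226),(248,235),(262,226),(262,240),(245,260)]: print('shut',uv,np.round(P[uv[1],uv[0]],4))
E
```

```text
t 4.35 pos [0.6098 0.07   0.314 ] F [-0.5  0.3 -0. ] w 0.0003
axes
 [[ 0.     0.063 -0.998]
 [ 0.    -0.998 -0.063]
 [-1.    -0.    -0.   ]]
j [ 0.02  0.47 -0.29  1.41  0.14  1.27 -1.79]
[[-0.     0.28  -0.96  -0.209]
 [ 1.    -0.    -0.    -0.   ]
 [-0.    -0.96  -0.28  -0.081]
 [ 0.     0.     0.     1.   ]]
open (180, 226) [-0.0362 -0.0485 -0.0086]
open (175, 235) [-0.0488 -0.0485 -0.008 ]
open (170, 245) [-0.0611 -0.0481 -0.0075]
open (335, 232) [-0.0484  0.0486 -0.0098]
open (340, 240) [-0.0587  0.0487 -0.0094]
open (150, 280) [-0.0958 -0.0472 -0.0076]
shut (250, 226) [-0.0375 -0.0031 -0.0091]
shut (248, 235) [-0.0515 -0.0041 -0.0093]
shut (262, 226) [-0.0393  0.0046 -0.0099]
shut (262, 240) [-0.0582  0.0041 -0.0092]
shut (245, 260) [-0.0813 -0.005  -0.0094]
```

The fingertip visible in both depth images sits about 31 mm behind the reported TCP along tool x. The fingers also passed over the ball without contact, which confirms it. From here I'll work with tip = TCP − 31 mm·x.

Emit:
carry_out:
  linear:
    - [0,0,-0.022]
    - [0,0,-0.022]
    - [0,-0.005,0]
    - [0.015,0,0]
    - [0.015,0,0]
    - [0,0,0]
  rotation:
    - [0,0,0]
    - [0,0,0]
    - [0,0,0]
    - [0,0,0]
    - [0,0,0]
    - [0,0,0]

```text
time: 5.0
position: [0.6511, 0.0778, 0.282]
tcp_rot: [-0.023, -0.705, -0.022, 0.708]
force: [-0.5, -0.3, 0.0]
width: 0.0004
```

Emit:
carry_out:
  linear:
    - [0,0,0.008]
    - [0,0,0.006]
    - [0,0,0.005]
    - [0,0,0.005]
    - [0,0,0.005]
  rotation:
    - [0,0,0]
    - [0,0,0]
    - [0,0,0]
    - [0,0,0]
    - [0,0,0]

```text
time: 5.5
position: [0.6257, 0.0764, 0.2858]
tcp_rot: [0.022, 0.709, 0.023, -0.705]
force: [3.8, 0.2, 2.8]
width: 0.0007
```

Emit:
carry_out:
  linear:
    - [0,0,0.01]
    - [0.001,0,0.01]
    - [0.002,0,0.01]
    - [0.003,0,0.01]
    - [0.004,0,0.01]
  rotation:
    - [0,0,0]
    - [0,0,0]
    - [0,0,0]
    - [0,0,0]
    - [0,0,0]

```text
time: 6.0
position: [0.5737, 0.0728, 0.2744]
tcp_rot: [0.022, 0.707, 0.022, -0.706]
force: [2.9, 1.2, 2.9]
width: 0.0006
```

Emit:
carry_out:
  linear:
    - [0.004,0,0.009]
    - [0.005,0,0.009]
    - [0.006,0,0.009]
    - [0.006,0,0.008]
    - [0,0,0]
  rotation:
    - [0,0,0]
    - [0,0,0]
    - [0,0,0]
    - [0,0,0]
    - [0,0,0]

```text
time: 6.5
position: [0.5373, 0.0703, 0.2523]
tcp_rot: [-0.023, -0.706, -0.022, 0.708]
force: [1.2, 0.3, 0.3]
width: 0.0005
```

```bash
python3 - <<'E'
from h import *
s=st()
im,d=arm.snapshot('scene'); crop(im,150,60,350,210,4,'pics/s3.png')
E
```

```text
t 6.5 pos [0.5373 0.0703 0.2523] F [1.2 0.3 0.3] w 0.0005
axes
 [[-0.003  0.063 -0.998]
 [-0.001 -0.998 -0.063]
 [-1.     0.     0.003]]
j [ 0.03  0.4  -0.3   1.71  0.14  1.05 -1.83]
```

View pics/s3.png

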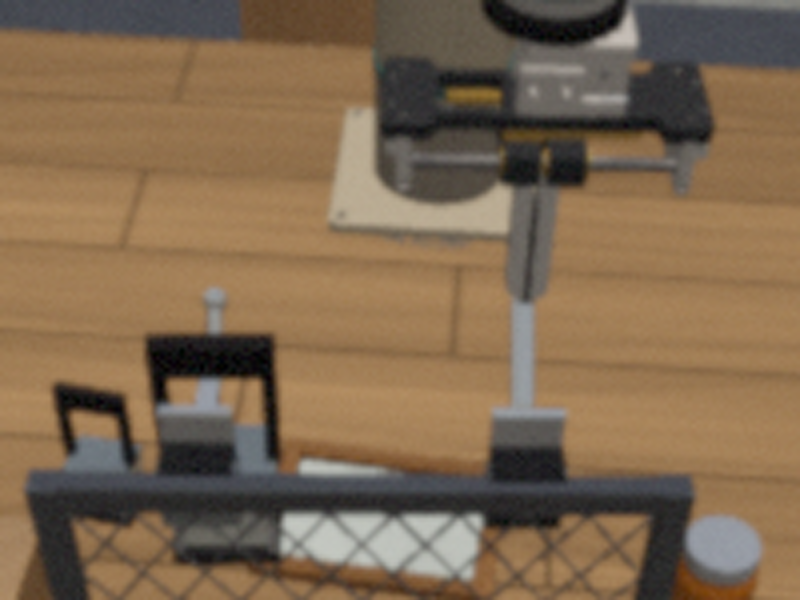

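Emit:
carry_out:
  linear:
    - [0.01,0,0.002]
    - [0.01,0,0.004]
    - [0.009,0,0.004]
    - [0.009,0,0.003]
    - [0.009,0,0.002]
  rotation:
    - [0,0,0]
    - [0,0,0]
    - [0,0,0]
    - [0,0,0]
    - [0,0,0]

```text
time: 7.05
position: [0.5232, 0.0694, 0.2051]
tcp_rot: [-0.022, -0.706, -0.022, 0.707]
force: [-1.8, -0.7, 4.7]
width: 0.0001
```

Emit:
carry_out:
  linear:
    - [0.007,0,0.001]
    - [0.005,0,0]
    - [0.003,0,0]
  rotation:
    - [0,0,0]
    - [0,0,0]
    - [0,0,0]

```text
time: 7.35
position: [0.5228, 0.0694, 0.1903]
tcp_rot: [-0.022, -0.706, -0.022, 0.707]
force: [-2.5, -0.4, 3.5]
width: 0.0006
```

Moving smoothly at about 4 N. Next I'll feel for the stop.

Emit:
carry_out:
  linear:
    - [0.004,0,0]
    - [0.003,0,0]
    - [0.003,0,0]
  rotation:
    - [0,0,0]
    - [0,0,0]
    - [0,0,0]

```text
time: 7.65
position: [0.5231, 0.0695, 0.1808]
tcp_rot: [-0.022, -0.707, -0.022, 0.707]
force: [-3.2, -0.0, 3.7]
width: 0.0006
```

Emit:
carry_out:
  linear:
    - [0.003,0,0]
    - [0.002,0,0]
    - [0,0,0]
  rotation:
    - [0,0,0]
    - [0,0,0]
    - [0,0,0]

```text
time: 7.95
position: [0.5232, 0.0695, 0.1767]
tcp_rot: [-0.022, -0.707, -0.022, 0.707]
force: [-6.1, -1.7, 10.5]
width: 0.0001
```

Emit:
carry_out:
  linear:
    - [0.001,0,0]
    - [0,0,0]
  rotation:
    - [0,0,0]
    - [0,0,0]

```text
time: 8.15
position: [0.5233, 0.0695, 0.1762]
tcp_rot: [0.022, 0.707, 0.022, -0.707]
force: [-7.1, -2.3, 14.9]
width: 0.0004
```

The stop is felt: 0.5 mm of motion raised the force to about 15 N. Back off and look.

Emit:
carry_out:
  linear:
    - [-0.005,0,0]
    - [-0.03,0,0]
    - [-0.045,0,0]
    - [-0.045,0,0]
    - [-0.045,0,0]
    - [0,0,0]
  rotation:
    - [0,0,0]
    - [0,0,0]
    - [0,0,0]
    - [0,0,0]
    - [0,0,0]
    - [0,0,0]

```text
time: 8.75
position: [0.5284, 0.0708, 0.3513]
tcp_rot: [0.021, 0.712, 0.023, -0.702]
force: [-0.7, 0.5, 0.5]
width: 0.0004
```

```bash
cat > look.py <<'E'
from h import *
import sys
tag=sys.argv[1]
s=st()
i=arm.camera_info('wrist')
im,d=arm.snapshot('wrist'); cv2.imwrite(f'pics/w{tag}.png',im); np.save(f'pics/w{tag}.npy',d)
P=cloud(d,i).reshape(-1,3)
im,d=arm.snapshot('top'); crop(im,150,130,410,270,3,f'pics/t{tag}.png'); np.save(f'pics/t{tag}.npy',d)
Q=cloud(d,arm.camera_info('top')).reshape(-1,3)
np.savez('pics/c%s.npz'%tag,w=P,t=Q)
def arm_profile(P,yc):
    c,sn=np.cos(PY),np.sin(PY)
    for x in np.arange(.47,.63,.01):
        m=(abs(P[:,0]-x)<.005)&(abs(P[:,1]-(yc+(x-.6)*.063))<.006)&(P[:,2]>.15)&(P[:,2]<.36)
        if m.sum(): print(round(x,3),m.sum(),np.round(np.median(P[m],0),3),round(P[m][:,2].max(),3))
for nm,C in(('wrist',P),('top',Q)):
    print(nm,'spare');arm_profile(C,.075)
    print(nm,'full');arm_profile(C,-.129)
    m=(C[:,2]>.235)&(C[:,2]<.25)&(C[:,0]>.5)&(C[:,0]<.6)&(C[:,1]<-.05)&(C[:,1]>-.2)
    if m.sum()>20:
        r=cv2.minAreaRect(C[m][:,:2].astype(np.float32)); print('crest',np.round(np.median(C[m],0),4),r, 'ztop',np.percentile(C[m][:,2],95))
E
python3 look.py 4
```

```text
t 8.75 pos [0.5284 0.0708 0.3513] F [-0.7  0.5  0.5] w 0.0004
axes
 [[ 0.015  0.063 -0.998]
 [ 0.003 -0.998 -0.063]
 [-1.    -0.002 -0.015]]
j [ 0.04  0.31 -0.32  1.57  0.1   1.26 -1.8 ]
wrist spare
0.48 49 [0.482 0.067 0.224] 0.227
0.49 90 [0.49  0.068 0.219] 0.225
0.5 72 [0.5   0.069 0.208] 0.215
0.51 67 [0.511 0.069 0.205] 0.207
0.52 64 [0.52  0.07  0.206] 0.207
0.53 72 [0.53  0.071 0.207] 0.209
0.54 71 [0.54  0.071 0.208] 0.209
0.55 67 [0.55  0.072 0.209] 0.211
0.56 74 [0.56  0.073 0.21 ] 0.212
0.57 84 [0.57  0.073 0.211] 0.213
0.58 82 [0.58  0.074 0.212] 0.214
0.59 89 [0.59  0.074 0.213] 0.215
0.6 43 [0.597 0.075 0.213] 0.215
0.61 97 [0.61  0.076 0.252] 0.254
0.62 102 [0.62  0.076 0.226] 0.228
0.63 107 [0.63  0.077 0.226] 0.228
wrist full
0.49 28 [ 0.492 -0.132  0.236] 0.238
0.5 60 [ 0.5   -0.132  0.233] 0.238
0.51 53 [ 0.51  -0.131  0.218] 0.225
0.52 57 [ 0.52  -0.132  0.214] 0.216
0.53 50 [ 0.53  -0.131  0.214] 0.215
0.54 25 [ 0.543 -0.132  0.242] 0.243
0.55 95 [ 0.55  -0.132  0.242] 0.244
0.56 114 [ 0.558 -0.131  0.226] 0.243
0.57 58 [ 0.57  -0.129  0.214] 0.215
0.58 51 [ 0.5
[... 410 characters left out ...]
-0.135  0.235] 0.238
0.5 21 [ 0.499 -0.134  0.234] 0.237
0.51 20 [ 0.509 -0.132  0.217] 0.223
0.52 24 [ 0.52  -0.134  0.213] 0.217
0.53 21 [ 0.529 -0.133  0.214] 0.217
0.54 31 [ 0.542 -0.132  0.215] 0.243
0.55 26 [ 0.55  -0.133  0.242] 0.244
0.56 17 [ 0.558 -0.129  0.241] 0.243
0.57 20 [ 0.57  -0.13   0.213] 0.216
0.58 25 [ 0.58  -0.13   0.214] 0.217
0.59 19 [ 0.589 -0.129  0.214] 0.217
0.6 22 [ 0.6   -0.129  0.214] 0.219
0.61 19 [ 0.609 -0.13   0.213] 0.217
0.62 53 [ 0.619 -0.128  0.23 ] 0.254
0.63 8 [ 0.627 -0.127  0.25 ] 0.253
crest [ 0.5497 -0.1288  0.2417] ((0.550151526927948, -0.12776632606983185), (0.016412578523159027, 0.08147820830345154), 5.739981651306152) ztop 0.24436998156481565
```

View pics/w4.png

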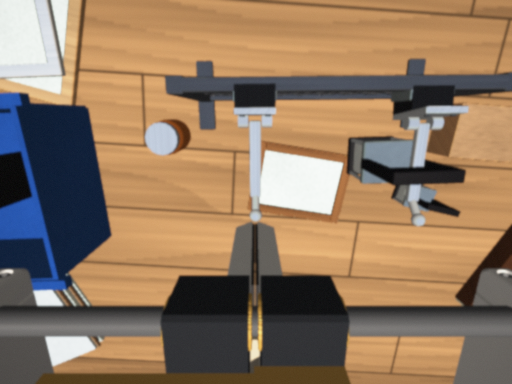

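Emit:
carry_out:
  linear:
    - [0,0,0]
    - [0,0,0]
    - [0,0,0]
    - [0,0,0]
    - [0,0,0]
    - [0,0,0]
    - [0,0,0]
    - [0,0,0]
  rotation:
    - [-8.5,0,0]
    - [-8.5,0,0]
    - [-8.5,0,0]
    - [-8.5,0,0]
    - [-8.5,0,0]
    - [-8.5,0,0]
    - [-8.5,0,0]
    - [-8.5,0,0]
  grip: 0.42

```text
time: 9.65
position: [0.523, 0.0693, 0.343]
tcp_rot: [-0.415, -0.571, -0.416, 0.573]
force: [0.4, 0.1, 0.3]
width: 0.0395
```

Emit:
carry_out:
  linear:
    - [0,0,0]
    - [0,0,0]
    - [0,0,0]
  rotation:
    - [-8.5,0,0]
    - [-8.5,0,0]
    - [0,0,0]

```text
time: 9.95
position: [0.523, 0.0693, 0.3432]
tcp_rot: [-0.493, -0.505, -0.495, 0.506]
force: [-0.3, -0.4, 1.1]
width: 0.0395
```

```bash
python3 - <<'E'
from h import *
s=st()
y=.085
plan([.550,-.128,.34],[0,0,-1],[np.cos(y),np.sin(y),0])
# crest yaw from top clouds
Q=np.load('pics/c4.npz'); 
for k in 'tw':
    C=Q[k]; m=(C[:,2]>.236)&(C[:,2]<.25)&(C[:,0]>.535)&(C[:,0]<.575)&(C[:,1]<-.05)&(C[:,1]>-.19)
    c=C[m]; r=cv2.minAreaRect(c[:,:2].astype(np.float32)); print(k,len(c),r,np.polyfit(c[:,1],c[:,0],1), np.round(c.min(0),3),np.round(c.max(0),3))
E
```

```text
t 9.95 pos [0.523  0.0693 0.3432] F [-0.3 -0.4  1.1] w 0.0395
axes
 [[-0.003  1.    -0.024]
 [ 0.    -0.024 -1.   ]
 [-1.    -0.003 -0.   ]]
j [ 0.25  0.35 -0.62  1.58  0.21  1.28 -0.42]
world delta [ 0.027  -0.1973 -0.0032] tool shift [0.003  0.0317 0.1966] rotdeg [-6.23 -0.03  0.15] |d| 0.199
t 292 ((0.550151526927948, -0.12776632606983185), (0.016412578523159027, 0.08147820830345154), 5.739981651306152) [-0.09425487  0.53772457] [ 0.54  -0.169  0.237] [ 0.561 -0.087  0.247]
w 1045 ((0.5495775938034058, -0.125934436917305), (0.016567815095186234, 0.08260010927915573), 5.461292743682861) [-0.09544856  0.5382817 ] [ 0.539 -0.168  0.236] [ 0.561 -0.084  0.244]
```

Emit:
carry_out:
  linear:
    - [0,0.006,0.04]
    - [0,0.006,0.04]
    - [0,0.007,0.04]
    - [0,0.007,0.04]
    - [0,0.006,0.036]
    - [0,0,0]
  rotation:
    - [0,0,0]
    - [0,0,0]
    - [0,0,0]
    - [0,0,0]
    - [0,0,0]
    - [-6.8,0,0]

```text
time: 10.55
position: [0.5503, -0.1345, 0.3429]
tcp_rot: [0.52, 0.477, 0.52, -0.48]
force: [0.2, 0.5, 0.3]
width: 0.0396
```

Emit:
carry_out:
  linear:
    - [0.04,0,0]
    - [0.04,0,0]
    - [0,0,0]
  rotation:
    - [0,0,0]
    - [0,0,0]
    - [0,0,0]

```text
time: 10.85
position: [0.5463, -0.1274, 0.2595]
tcp_rot: [0.519, 0.475, 0.526, -0.479]
force: [-0.3, -0.0, 0.5]
width: 0.0393
```

```bash
python3 - <<'E'
from h import *
s=st()
y=.095
plan([.550,-.127,.1935],[0,0,-1],[np.cos(y),np.sin(y),0])
im,d=arm.snapshot('wrist'); cv2.imwrite('pics/w5.png',im)
E
```

```text
t 10.85 pos [ 0.5463 -0.1274  0.2595] F [-0.3 -0.   0.5] w 0.0393
axes
 [[-0.011  0.996  0.091]
 [ 0.002  0.091 -0.996]
 [-1.    -0.011 -0.003]]
j [ 0.55  0.47 -0.57  1.63  0.27  1.13  0.01]
world delta [ 0.0037  0.0004 -0.066 ] tool shift [0.0659 0.0044 0.0001] rotdeg [-0.21 -0.17  0.63] |d| 0.066
```

View pics/w5.png

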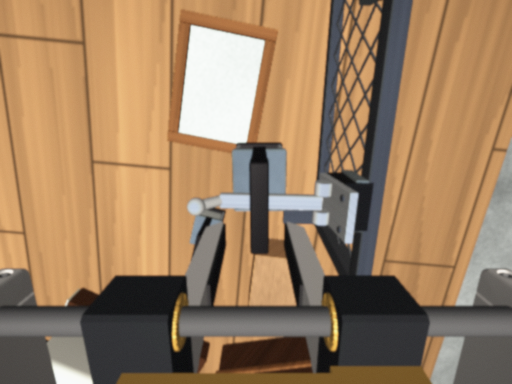

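Emit:
carry_out:
  linear:
    - [0.03,0.003,0]
    - [0.02,0,0]
    - [0.01,0,0]
    - [0.006,0,0]
    - [0,0,0]
  rotation:
    - [0,0,0]
    - [0,0,0]
    - [0,0,0]
    - [0,0,0]
    - [0,0,0]

```text
time: 11.4
position: [0.5542, -0.1269, 0.1997]
tcp_rot: [0.523, 0.476, 0.523, -0.476]
force: [-0.7, 0.1, -0.0]
width: 0.0394
```

```bash
python3 - <<'E'
from h import *
s=st()
im,d=arm.snapshot('scene'); crop(im,150,90,350,240,4,'pics/s6.png')
im,d=arm.snapshot('wrist'); cv2.imwrite('pics/w6.png',im)
E
```

```text
t 11.4 pos [ 0.5542 -0.1269  0.1997] F [-0.7  0.1 -0. ] w 0.0394
axes
 [[ 0.001  0.996  0.094]
 [-0.     0.094 -0.996]
 [-1.     0.001  0.   ]]
j [ 0.53  0.53 -0.55  1.71  0.32  0.99 -0.04]
```

View pics/s6.png

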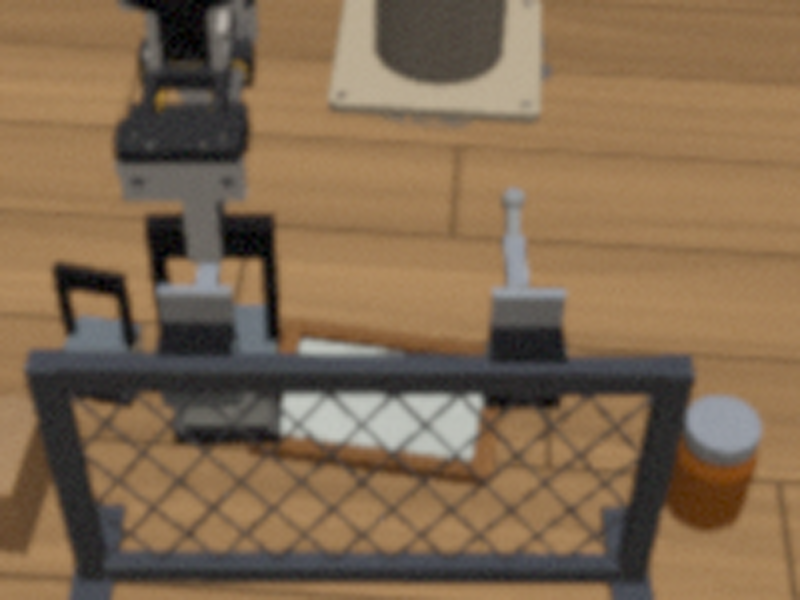

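View pics/w6.png

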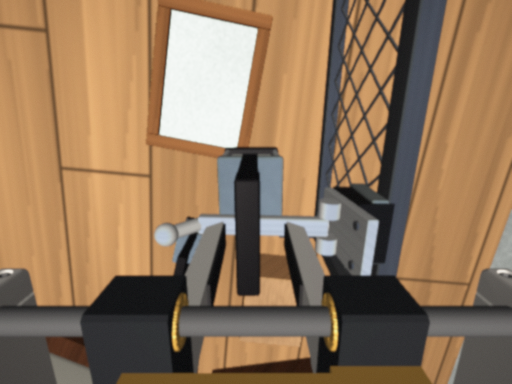

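Emit:
carry_out:
  linear:
    - [0.006,-0.004,0]
    - [0,0,0]
  rotation:
    - [0,0,0]
    - [0,0,0]

```text
time: 11.7
position: [0.5488, -0.1275, 0.1929]
tcp_rot: [0.523, 0.476, 0.523, -0.476]
force: [-0.2, -0.2, 0.3]
width: 0.0394
```

Emit:
carry_out:
  linear:
    - [0,0,0]
    - [0,0,0]
    - [0,0,0]
    - [0,0,0]
    - [0,0,0]
  rotation:
    - [0,0,0]
    - [0,0,0]
    - [0,0,0]
    - [0,0,0]
    - [0,0,0]
  grip: 0.05
  newtons: 30

```text
time: 12.2
position: [0.5499, -0.1273, 0.1932]
tcp_rot: [0.523, 0.476, 0.523, -0.476]
force: [-0.2, 0.6, -0.1]
width: 0.0155
```

Gripped at 15.5 mm, with negligible sideways force. Lifting gently.

Emit:
carry_out:
  linear:
    - [-0.003,0,0]
    - [-0.004,0,0]
    - [-0.006,0,0]
    - [-0.007,0,0]
    - [0,0,0]
  rotation:
    - [0,0,0]
    - [0,0,0]
    - [0,0,0]
    - [0,0,0]
    - [0,0,0]

```text
time: 12.7
position: [0.5505, -0.1273, 0.2143]
tcp_rot: [0.524, 0.476, 0.522, -0.475]
force: [-0.5, 0.2, -3.8]
width: 0.016
```

```bash
python3 - <<'E'
from h import *
s=st()
im,d=arm.snapshot('scene'); crop(im,150,90,350,240,4,'pics/s7.png')
E
```

```text
t 12.7 pos [ 0.5505 -0.1273  0.2143] F [-0.5  0.2 -3.8] w 0.016
axes
 [[ 0.002  0.996  0.094]
 [-0.     0.094 -0.996]
 [-1.     0.002  0.001]]
j [ 0.54  0.51 -0.55  1.7   0.31  1.02 -0.02]
```

View pics/s7.png

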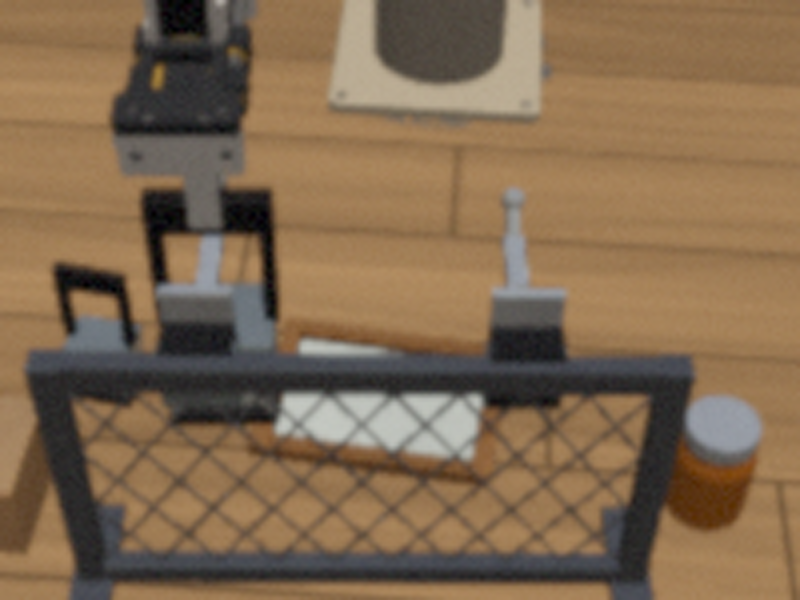

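Emit:
carry_out:
  linear:
    - [-0.009,0,0]
    - [-0.009,0,0]
    - [0,-0.015,0]
    - [0,-0.025,-0.001]
    - [0,-0.025,-0.001]
    - [0,-0.025,-0.001]
    - [0,-0.015,0]
    - [0,0,0]
  rotation:
    - [0,0,0]
    - [0,0,0]
    - [0,0,0]
    - [0,0,0]
    - [0,0,0]
    - [0,0,0]
    - [0,0,0]
    - [0,0,0]

```text
time: 13.55
position: [0.443, -0.1348, 0.2318]
tcp_rot: [0.523, 0.475, 0.523, -0.477]
force: [0.2, -0.4, -3.6]
width: 0.016
```

```bash
python3 - <<'E'
from h import *
s=st()
plan([.4445,.070,.230],[0,0,-1],[np.cos(.063),np.sin(.063),0])
im,d=arm.snapshot('scene'); crop(im,150,90,350,240,4,'pics/s8.png')
E
```

```text
t 13.55 pos [ 0.443  -0.1348  0.2318] F [ 0.2 -0.4 -3.6] w 0.016
axes
 [[-0.001  0.996  0.093]
 [-0.001  0.093 -0.996]
 [-1.    -0.001  0.001]]
j [ 0.68  0.33 -0.59  1.93  0.23  0.95  0.07]
world delta [ 0.0015  0.2048 -0.0018] tool shift [ 0.0015  0.0206 -0.2037] rotdeg [1.74 0.08 0.07] |d| 0.205
```

View pics/s8.png

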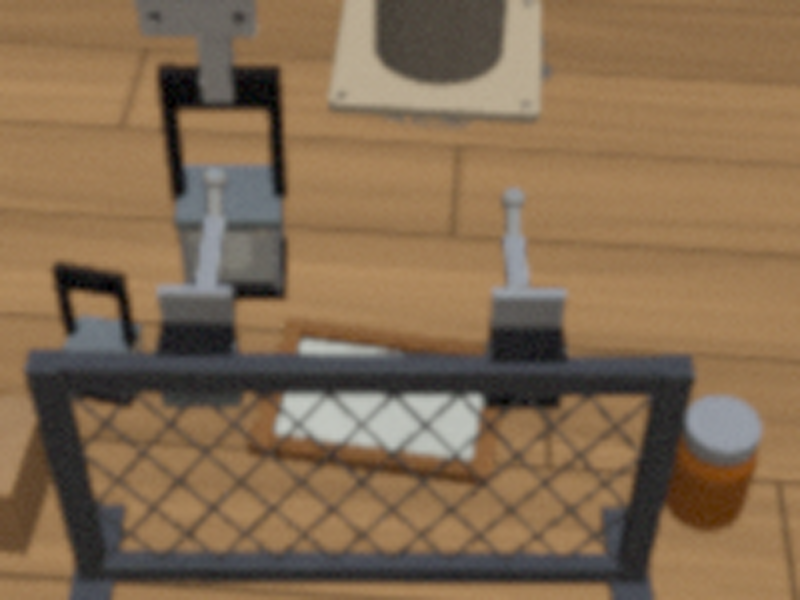

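Emit:
carry_out:
  linear:
    - [0,0.002,-0.02]
    - [0,0.003,-0.03]
    - [0,0.003,-0.033]
    - [0,0.003,-0.033]
    - [0,0.003,-0.033]
    - [0,0.003,-0.03]
    - [0,0.002,-0.02]
    - [0,0,0]
  rotation:
    - [0,0,0]
    - [0.6,0,0]
    - [0.6,0,0]
    - [0.6,0,0]
    - [0,0,0]
    - [0,0,0]
    - [0,0,0]
    - [0,0,0]

```text
time: 14.4
position: [0.4504, 0.0706, 0.2319]
tcp_rot: [0.517, 0.484, 0.517, -0.481]
force: [0.3, -0.7, -2.8]
width: 0.0155
```

```bash
python3 - <<'E'
from h import *
s=st()
plan([.537,.0715,.232],[0,0,-1],[np.cos(.063),np.sin(.063),0])
im,d=arm.snapshot('scene'); crop(im,150,90,350,240,4,'pics/s9.png')
i=arm.camera_info('wrist'); im,d=arm.snapshot('wrist'); cv2.imwrite('pics/w9.png',im); P=cloud(d,i).reshape(-1,3)
m=(P[:,2]>.255)&(P[:,2]<.30)&(abs(P[:,0]-.445)<.03)&(abs(P[:,1]-.065)<.06); print(m.sum(),np.round(P[m].min(0),3),np.round(P[m].max(0),3))
E
```

```text
t 14.4 pos [0.4504 0.0706 0.2319] F [ 0.3 -0.7 -2.8] w 0.0155
axes
 [[ 0.003  0.998  0.069]
 [ 0.004  0.069 -0.998]
 [-1.     0.003 -0.003]]
j [ 0.28  0.33 -0.65  1.95  0.24  0.94 -0.42]
world delta [0.0866 0.0009 0.0001] tool shift [0.0002 0.0865 0.0051] rotdeg [ 0.36 -0.2  -0.18] |d| 0.087
4364 [0.429 0.028 0.255] [0.469 0.111 0.3  ]
```

View pics/s9.png

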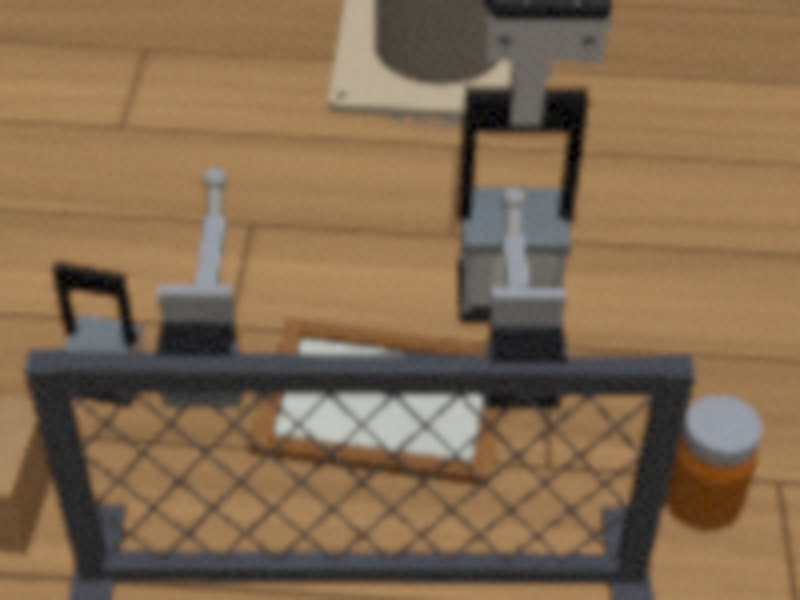

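View pics/w9.png

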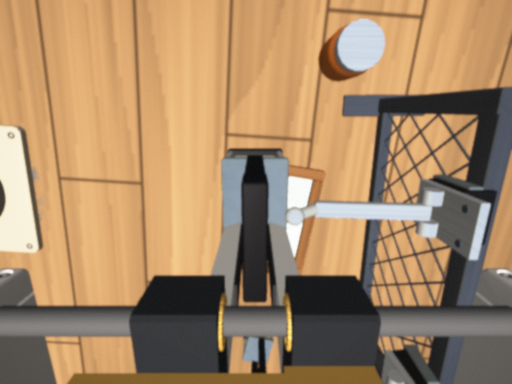

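Emit:
carry_out:
  linear:
    - [0,0.01,0.003]
    - [0,0.018,0.002]
    - [0,0.02,0.001]
    - [0,0.02,0]
    - [0,0.018,0]
    - [0,0.009,0]
    - [0,0,0]
  rotation:
    - [0,0,0]
    - [0,0,0]
    - [0,0,0]
    - [0,0,0]
    - [0,0,0]
    - [0,0,0]
    - [0,0,0]

```text
time: 15.2
position: [0.5452, 0.0647, 0.2306]
tcp_rot: [0.515, 0.485, 0.515, -0.484]
force: [-0.8, 0.4, -4.0]
width: 0.0155
```

Emit:
carry_out:
  linear:
    - [0.008,0,0]
    - [0.01,0,0]
    - [0.01,0,0]
    - [0.006,0,0]
    - [0,0,0]
  rotation:
    - [0,0,0]
    - [0,0,0]
    - [0,0,0]
    - [0,0,0]
    - [0,0,0]

```text
time: 15.7
position: [0.5427, 0.0653, 0.1959]
tcp_rot: [0.515, 0.483, 0.516, -0.485]
force: [-1.2, 0.4, -2.8]
width: 0.0158
```

Emit:
carry_out:
  linear:
    - [0,0,-0.006]
    - [0.003,0,0]
    - [0.002,0,0]
    - [0,0,0]
  rotation:
    - [0,0,0]
    - [0,0,0]
    - [0,0,0]
    - [0,0,0]

```text
time: 16.1
position: [0.5433, 0.0715, 0.1919]
tcp_rot: [0.516, 0.484, 0.516, -0.484]
force: [-0.1, 0.6, -3.6]
width: 0.0157
```

Emit:
carry_out:
  linear:
    - [0.002,0,0]
    - [0.0015,0,0]
    - [0,0,0]
  rotation:
    - [0,0,0]
    - [0,0,0]
    - [0,0,0]

```text
time: 16.4
position: [0.5435, 0.0716, 0.1885]
tcp_rot: [0.515, 0.484, 0.515, -0.484]
force: [0.4, -1.0, -4.0]
width: 0.0153
```

Emit:
carry_out:
  linear:
    - [0.001,0,0]
    - [0.001,0,0]
    - [0,0,0]
  rotation:
    - [0,0,0]
    - [0,0,0]
    - [0,0,0]

```text
time: 16.7
position: [0.5437, 0.0716, 0.1878]
tcp_rot: [0.516, 0.484, 0.515, -0.484]
force: [-1.9, -1.4, 6.8]
width: 0.0156
```

Emit:
carry_out:
  linear:
    - [0.001,0,0]
    - [0,0,0]
  rotation:
    - [0,0,0]
    - [0,0,0]

```text
time: 16.9
position: [0.5437, 0.0716, 0.1875]
tcp_rot: [0.516, 0.484, 0.515, -0.484]
force: [-3.4, -1.4, 10.8]
width: 0.0157
```

Emit:
carry_out:
  linear:
    - [-0.002,0,0]
    - [0,0,0]
  rotation:
    - [0,0,0]
    - [0,0,0]

```text
time: 17.1
position: [0.5438, 0.0717, 0.1881]
tcp_rot: [0.516, 0.484, 0.515, -0.484]
force: [-1.3, 0.1, 1.7]
width: 0.0159
```

Emit:
carry_out:
  linear:
    - [0,0,0]
    - [0,0,0]
    - [0,0,0]
    - [0,0,0]
  rotation:
    - [0,0,0]
    - [0,0,0]
    - [0,0,0]
    - [0,0,0]
  grip: 0.42

```text
time: 17.5
position: [0.5435, 0.0717, 0.1875]
tcp_rot: [0.515, 0.484, 0.516, -0.484]
force: [-0.3, 0.6, -0.7]
width: 0.0392
```

```bash
python3 - <<'E'
from h import *
s=st()
im,d=arm.snapshot('scene'); crop(im,150,90,350,240,4,'pics/s10.png')
im,d=arm.snapshot('wrist'); cv2.imwrite('pics/w10.png',im)
E
```

```text
t 17.5 pos [0.5435 0.0717 0.1875] F [-0.3  0.6 -0.7] w 0.0392
axes
 [[ 0.     0.998  0.063]
 [ 0.     0.063 -0.998]
 [-1.     0.    -0.   ]]
j [ 0.21  0.52 -0.59  1.78  0.35  0.95 -0.46]
```

View pics/s10.png

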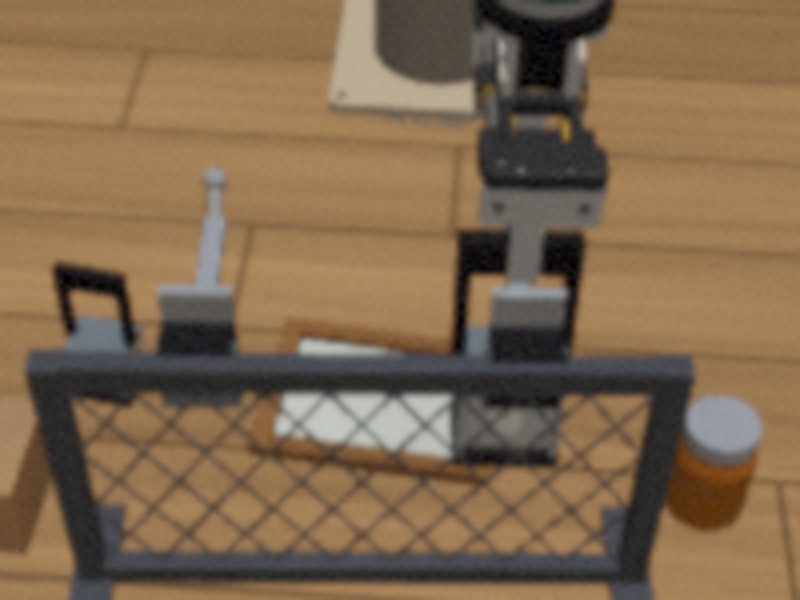

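View pics/w10.png

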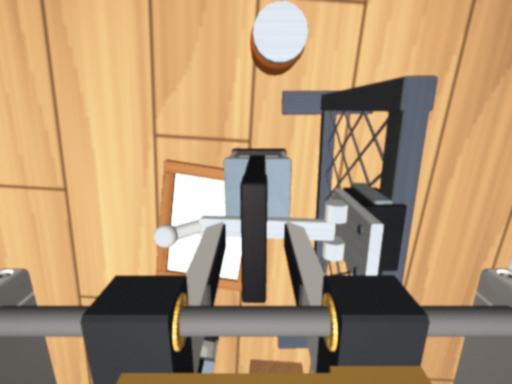

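Emit:
carry_out:
  linear:
    - [-0.01,0,0]
    - [-0.03,0,0]
    - [-0.045,0,0]
    - [-0.045,0,0]
    - [-0.03,0,0]
    - [0,0,0]
  rotation:
    - [0,0,0]
    - [0,0,0]
    - [0,0,0]
    - [0,0,0]
    - [0,0,0]
    - [0,0,0]

```text
time: 18.2
position: [0.546, 0.073, 0.3529]
tcp_rot: [0.518, 0.487, 0.513, -0.481]
force: [-0.3, 1.2, -0.4]
width: 0.0392
```

```bash
python3 look.py 11 | tail -60
python3 - <<'E'
from h import *
Q=np.load('pics/c11.npz')['t']
m=(abs(Q[:,0]-.473)<.07)&(abs(Q[:,1]+.24)<.05)&(Q[:,2]>.03)
print(np.round(Q[m].min(0),3),np.round(Q[m].max(0),3))
m=(Q[:,2]>.23)&(abs(Q[:,0]-.54)<.03)&(abs(Q[:,1]-.07)<.06); print('crest',np.round(Q[m].min(0),3),np.round(Q[m].max(0),3))
E
```

```text
t 18.2 pos [0.546  0.073  0.3529] F [-0.3  1.2 -0.4] w 0.0392
axes
 [[ 0.01   0.998  0.063]
 [ 0.002  0.063 -0.998]
 [-1.     0.01  -0.001]]
j [ 0.25  0.38 -0.64  1.52  0.23  1.31 -0.35]
wrist spare
0.48 67 [0.481 0.068 0.223] 0.226
0.49 85 [0.49  0.069 0.217] 0.225
0.5 69 [0.5   0.07  0.207] 0.213
0.51 71 [0.509 0.07  0.205] 0.207
0.52 72 [0.521 0.07  0.206] 0.207
0.53 66 [0.53  0.071 0.207] 0.208
0.54 86 [0.54  0.072 0.237] 0.238
0.55 76 [0.549 0.072 0.236] 0.238
0.56 71 [0.56  0.073 0.21 ] 0.211
0.57 72 [0.57  0.073 0.211] 0.213
0.58 70 [0.58  0.074 0.212] 0.215
0.59 71 [0.59  0.075 0.213] 0.216
0.6 26 [0.597 0.076 0.213] 0.217
0.61 162 [0.606 0.075 0.242] 0.254
0.62 47 [0.622 0.076 0.226] 0.227
0.63 77 [0.63  0.077 0.225] 0.227
wrist full
0.62 13 [ 0.622 -0.13   0.251] 0.252
0.63 6 [ 0.626 -0.131  0.251] 0.252
top spare
top full
0.49 19 [ 0.491 -0.134  0.234] 0.239
0.5 22 [ 0.499 -0.134  0.234] 0.238
0.51 18 [ 0.509 -0.132  0.219] 0.224
0.52 25 [ 0.521 -0.134  0.215] 0.217
0.53 20 [ 0.53  -0.134  0.214] 0.216
0.54 24 [ 0.54  -0.132  0.214] 0.217
0.55 21 [ 0.551 -0.132  0.214] 0.219
0.56 22 [ 0.56  -0.132  0.213] 0.217
0.57 20 [ 0.57  -0.129  0.214] 0.217
0.58 25 [ 0.58  -0.129  0.214] 0.218
0.59 19 [ 0.589 -0.13   0.214] 0.217
0.6 25 [ 0.6   -0.127  0.214] 0.218
0.61 21 [ 0.609 -0.13   0.214] 0.218
0.62 50 [ 0.619 -0.128  0.23 ] 0.254
0.63 9 [ 0.627 -0.128  0.251] 0.252
[ 0.451 -0.267  0.03 ] [ 0.501 -0.211  0.126]
crest [0.51  0.011 0.765] [0.57  0.122 0.809]
```

View pics/w11.png

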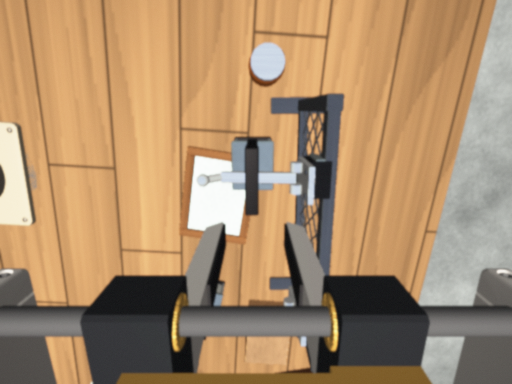

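Emit:
carry_out:
  linear:
    - [0,-0.006,0.04]
    - [0,-0.006,0.04]
    - [0,-0.006,0.04]
    - [0,-0.006,0.04]
    - [0,-0.006,0.04]
    - [0,-0.006,0.04]
    - [0,-0.006,0.04]
    - [0,-0.002,0.04]
  rotation:
    - [0,0,0]
    - [0,0,0]
    - [0,0,0]
    - [0,0,0]
    - [0,0,0]
    - [0,0,0]
    - [0,0,0]
    - [0,0,0]
  grip: 0
  newtons: 40

```text
time: 19.1
position: [0.5179, -0.2521, 0.346]
tcp_rot: [0.514, 0.484, 0.517, -0.485]
force: [1.0, 0.1, 0.5]
width: 0.0005
```

Emit:
carry_out:
  linear:
    - [0,0,0]
    - [0,0,0]
    - [0,0,0]
    - [0,0,0]
    - [0,0,0]
    - [0,0,0]
    - [0,0,0]
  rotation:
    - [0,8,0]
    - [0,8,0]
    - [0,8,0]
    - [0,8,0]
    - [0,8,0]
    - [0,8,0]
    - [0,0,0]

```text
time: 19.8
position: [0.517, -0.2545, 0.338]
tcp_rot: [0.253, 0.641, 0.681, -0.247]
force: [-1.2, 0.8, -1.3]
width: 0.0005
```

```bash
python3 - <<'E'
from h import *
s=st(); print('tip',s['position']-.031*rot(s['tcp_rot']).as_matrix()[:,0])
im,d=arm.snapshot('scene'); cv2.imwrite('pics/s12.png',im)
E
```

```text
t 19.8 pos [ 0.517  -0.2545  0.338 ] F [-1.2  0.8 -1.3] w 0.0005
axes
 [[-0.051  0.998  0.028]
 [ 0.748  0.056 -0.661]
 [-0.662 -0.013 -0.749]]
j [ 1.03  0.88 -0.65  1.03 -0.23  1.82  0.51]
tip [ 0.51862079 -0.27766144  0.35855425]
```

View pics/s12.png

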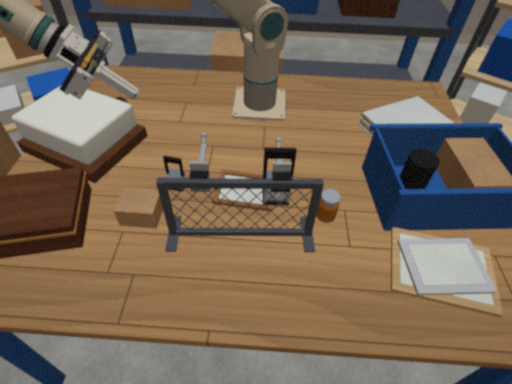

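```bash
cat >> h.py <<'E'
def tipmove(*targets,L=.031):
    s=arm.read_state(); A=rot(s['tcp_rot']).as_matrix(); p=s['position']-L*A[:,0]; print('tip',np.round(p,4))
    for t in targets:
        t=np.array(t); print('to',t,'tool',np.round(A.T@(t-p),4)); p=t
E
python3 - <<'E'
from h import *
tipmove([.523,-.215,.30],[.523,-.205,.168],[.523,-.115,.168])
E
```

```text
tip [ 0.5198 -0.2751  0.3628]
to [ 0.523 -0.215  0.3  ] tool [0.0864 0.0072 0.007 ]
to [ 0.523 -0.205  0.168] tool [0.0953 0.0015 0.0919]
to [ 0.523 -0.115  0.168] tool [ 0.067   0.0054 -0.0598]
```

Emit:
carry_out:
  linear:
    - [0.04,0.003,0.003]
    - [0.045,0.004,0.004]
    - [0.025,0,0.025]
    - [0.03,0,0.03]
    - [0.03,0.001,0.027]
    - [0.01,0,0.01]
    - [0,0,0]
  rotation:
    - [0,0,0]
    - [0,0,0]
    - [0,0,0]
    - [0,0,0]
    - [0,0,0]
    - [0,0,0]
    - [0,0,0]

```text
time: 20.55
position: [0.5231, -0.1811, 0.1542]
tcp_rot: [0.262, 0.638, 0.681, -0.245]
force: [0.3, -0.8, 0.8]
width: 0.0004
```

```bash
python3 - <<'E'
from h import *
st()
tipmove([.523,-.205,.168],[.523,-.115,.168])
im,d=arm.snapshot('scene'); crop(im,80,60,280,210,4,'pics/s13.png')
E
```

```text
t 20.55 pos [ 0.5231 -0.1811  0.1542] F [ 0.3 -0.8  0.8] w 0.0004
axes
 [[-0.049  0.998  0.044]
 [ 0.741  0.066 -0.668]
 [-0.67  -0.    -0.743]]
j [ 1.    0.98 -0.63  1.38 -0.18  1.38  0.63]
tip [ 0.5246 -0.2041  0.175 ]
to [ 0.523 -0.205  0.168] tool [ 0.0041 -0.0016  0.0057]
to [ 0.523 -0.115  0.168] tool [ 0.0667  0.0059 -0.0601]
```

View pics/s13.png

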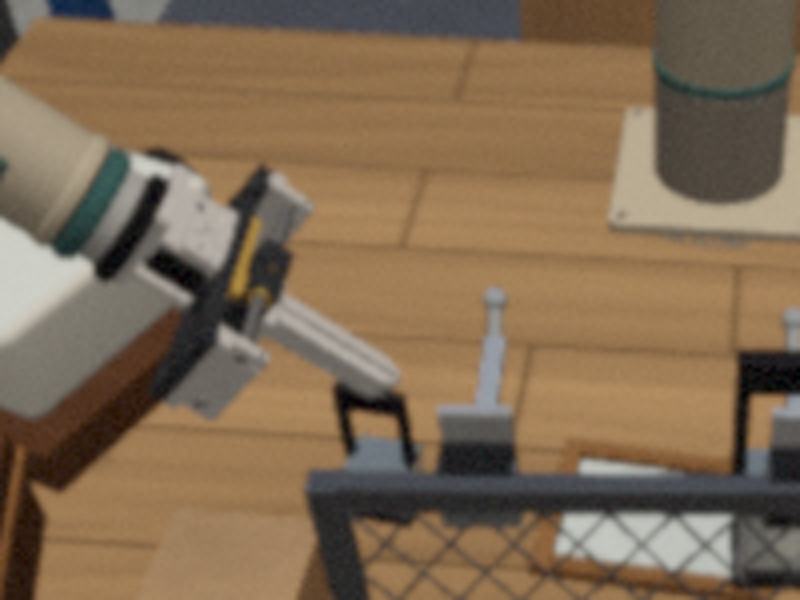

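Emit:
carry_out:
  linear:
    - [0.012,0,-0.002]
    - [0.018,0.001,-0.015]
    - [0.018,0.001,-0.016]
    - [0.014,0.001,-0.013]
    - [0.009,0.001,-0.008]
    - [0,0,0]
  rotation:
    - [0,0,0]
    - [0,0,0]
    - [0,0,0]
    - [0,0,0]
    - [0,0,0]
    - [0,0,0]

```text
time: 21.2
position: [0.5227, -0.0922, 0.1486]
tcp_rot: [0.263, 0.638, 0.681, -0.244]
force: [0.5, -0.9, -0.4]
width: 0.0003
```

```bash
python3 - <<'E'
from h import *
st()
tipmove([.523,-.115,.168])
im,d=arm.snapshot('scene'); crop(im,80,60,280,210,4,'pics/s14.png')
im,d=arm.snapshot('wrist'); cv2.imwrite('pics/w14.png',im)
E
```

```text
t 21.2 pos [ 0.5227 -0.0922  0.1486] F [ 0.5 -0.9 -0.4] w 0.0003
axes
 [[-0.047  0.998  0.046]
 [ 0.741  0.066 -0.669]
 [-0.67   0.003 -0.742]]
j [ 0.95  0.93 -0.66  1.57 -0.23  1.19  0.59]
tip [ 0.5241 -0.1152  0.1693]
to [ 0.523 -0.115  0.168] tool [ 0.0011 -0.0011  0.0008]
```

View pics/s14.png

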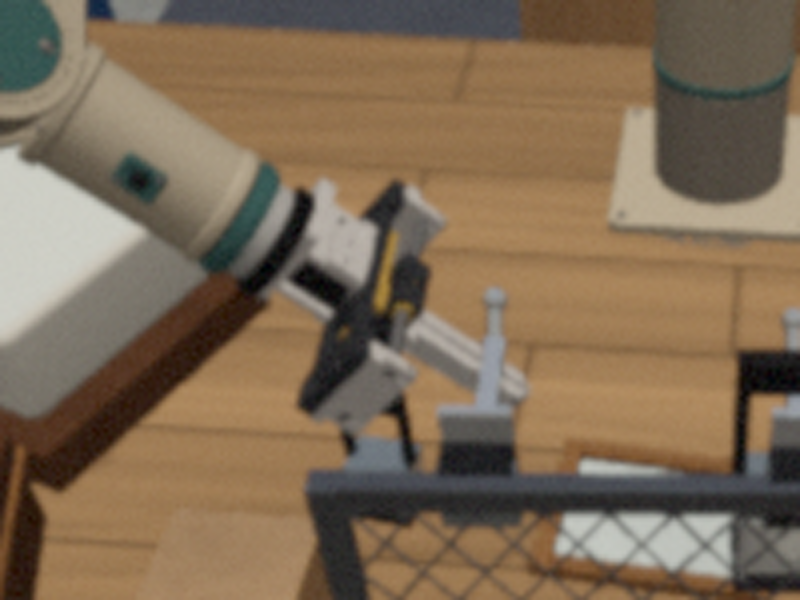

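View pics/w14.png

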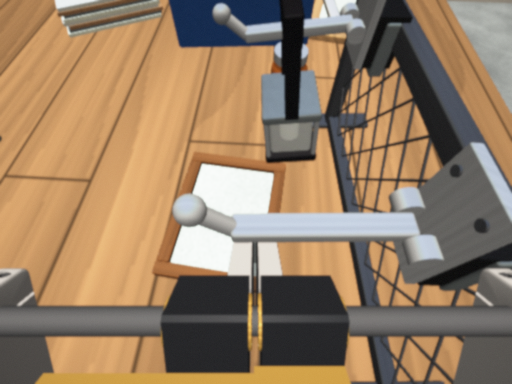

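Emit:
carry_out:
  linear:
    - [-0.0027,0,-0.003]
    - [-0.0027,0,-0.003]
    - [-0.0027,0,-0.003]
    - [-0.0027,0,-0.003]
    - [0,0,0]
  rotation:
    - [0,0,0]
    - [0,0,0]
    - [0,0,0]
    - [0,0,0]
    - [0,0,0]

```text
time: 21.8
position: [0.5219, -0.0949, 0.1619]
tcp_rot: [0.262, 0.639, 0.68, -0.246]
force: [0.2, -2.4, -4.5]
width: 0.0005
```

Contact at about 5 N. Continuing along the arc.

Emit:
carry_out:
  linear:
    - [-0.0044,0,-0.0048]
    - [-0.0044,0,-0.0048]
    - [-0.0044,0,-0.0048]
    - [-0.0042,0.002,-0.0047]
    - [-0.0042,0.003,-0.0047]
    - [0,0,0]
  rotation:
    - [0,0,0]
    - [0,0,0]
    - [0,0,0]
    - [0,0,0]
    - [0,0,0]
    - [0,0,0]

```text
time: 22.4
position: [0.5273, -0.0941, 0.1954]
tcp_rot: [0.262, 0.639, 0.68, -0.245]
force: [1.1, -5.4, -5.2]
width: 0.0005
```

Emit:
carry_out:
  linear:
    - [-0.004,0.003,-0.0044]
    - [-0.0036,0.0035,-0.004]
    - [-0.0036,0.0035,-0.004]
    - [-0.0034,0.004,-0.004]
    - [-0.003,0.005,-0.0034]
    - [0,0,0]
  rotation:
    - [0,0,0]
    - [0,0,0]
    - [0,0,0]
    - [0,0,0]
    - [0,0,0]
    - [0,0,0]

```text
time: 23.0
position: [0.5461, -0.0918, 0.222]
tcp_rot: [0.262, 0.639, 0.681, -0.245]
force: [-1.5, -6.0, -3.0]
width: 0.0002
```

```bash
python3 - <<'E'
from h import *
st()
tipmove()
im,d=arm.snapshot('scene'); crop(im,80,60,280,210,4,'pics/s15.png')
im,d=arm.snapshot('wrist'); cv2.imwrite('pics/w15.png',im)
E
```

```text
t 23.0 pos [ 0.5461 -0.0918  0.222 ] F [-1.5 -6.  -3. ] w 0.0002
axes
 [[-0.047  0.998  0.043]
 [ 0.742  0.064 -0.668]
 [-0.669  0.001 -0.743]]
j [ 0.93  0.86 -0.68  1.47 -0.26  1.33  0.52]
tip [ 0.5476 -0.1148  0.2428]
```

View pics/s15.png

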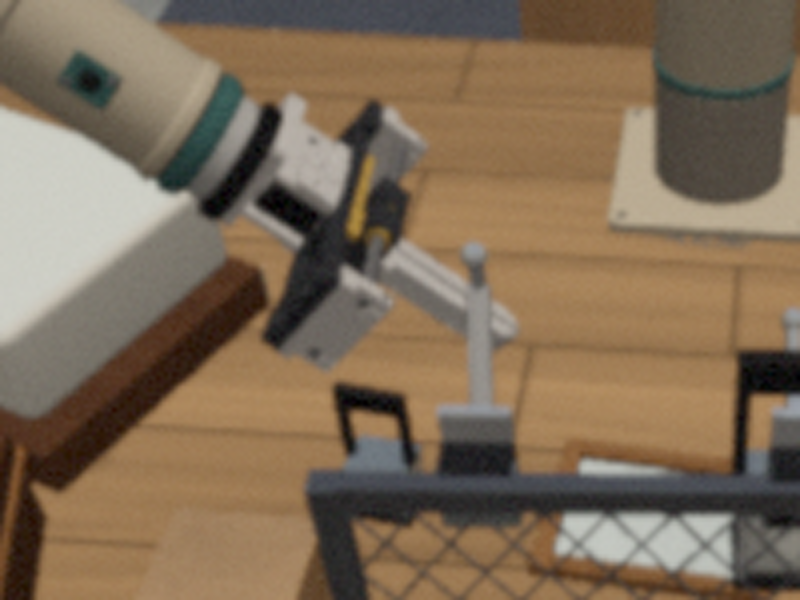

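View pics/w15.png

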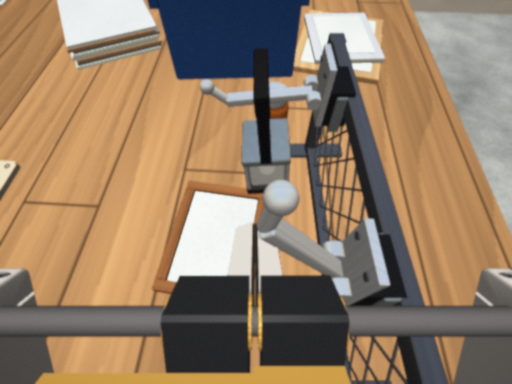

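Emit:
carry_out:
  linear:
    - [-0.0025,0.005,-0.0028]
    - [-0.0022,0.005,-0.0024]
    - [-0.0018,0.006,-0.002]
    - [-0.0015,0.006,-0.0015]
    - [-0.001,0.006,-0.001]
    - [0,0,0]
  rotation:
    - [0,0,0]
    - [0,0,0]
    - [0,0,0]
    - [0,0,0]
    - [0,0,0]
    - [0,0,0]

```text
time: 23.7
position: [0.5728, -0.0887, 0.2363]
tcp_rot: [0.26, 0.638, 0.683, -0.244]
force: [-3.2, -5.2, -0.7]
width: 0.0005
```

Emit:
carry_out:
  linear:
    - [0,0.004,0]
    - [0,0.003,0]
    - [0,0,0]
  rotation:
    - [0,0,0]
    - [0,0,0]
    - [0,0,0]

```text
time: 24.0
position: [0.5793, -0.0874, 0.2372]
tcp_rot: [0.26, 0.638, 0.683, -0.243]
force: [-4.2, -4.7, 1.8]
width: 0.0007
```

Emit:
carry_out:
  linear:
    - [0,0.003,0]
    - [0,0.003,0]
    - [0,0.002,0]
    - [0,0,0]
  rotation:
    - [0,0,0]
    - [0,0,0]
    - [0,0,0]
    - [0,0,0]

```text
time: 24.4
position: [0.5873, -0.0864, 0.2377]
tcp_rot: [0.259, 0.638, 0.683, -0.243]
force: [-4.0, -3.3, 2.6]
width: 0.0005
```

Emit:
carry_out:
  linear:
    - [0,0.002,0]
    - [0,0.002,0]
    - [0,0,0]
  rotation:
    - [0,0,0]
    - [0,0,0]
    - [0,0,0]

```text
time: 24.7
position: [0.5905, -0.0861, 0.2379]
tcp_rot: [0.259, 0.637, 0.684, -0.243]
force: [-5.9, -4.3, 4.2]
width: 0.0005
```

Emit:
carry_out:
  linear:
    - [0,0.002,0]
    - [0,0.001,0]
    - [0,0,0]
  rotation:
    - [0,0,0]
    - [0,0,0]
    - [0,0,0]

```text
time: 25.0
position: [0.5931, -0.0859, 0.238]
tcp_rot: [0.259, 0.637, 0.684, -0.243]
force: [-7.3, -2.8, 4.3]
width: 0.0006
```

```bash
python3 - <<'E'
from h import *
st()
tipmove()
i=arm.camera_info('wrist');im,d=arm.snapshot('wrist'); cv2.imwrite('pics/w16.png',im)
P=cloud(d,i).reshape(-1,3)
j=arm.camera_info('scene');im,d=arm.snapshot('scene'); crop(im,80,60,280,210,4,'pics/s16.png')
Q=cloud(d,j).reshape(-1,3)
for C in(P,Q):
    for z in np.arange(.24,.35,.01):
        m=(abs(C[:,2]-z)<.005)&(C[:,0]>.55)&(C[:,0]<.66)&(abs(C[:,1]+.128)<.012)
        if m.sum(): print(round(z,2),m.sum(),np.round(C[m].min(0),3),np.round(C[m].max(0),3))
E
```

```text
t 25.0 pos [ 0.5931 -0.0859  0.238 ] F [-7.3 -2.8  4.3] w 0.0006
axes
 [[-0.054  0.998  0.044]
 [ 0.746  0.07  -0.662]
 [-0.664 -0.002 -0.748]]
j [ 0.85  0.9  -0.68  1.32 -0.27  1.4   0.46]
tip [ 0.5948 -0.109   0.2586]
0.24 29 [ 0.616 -0.13   0.235] [ 0.62  -0.123  0.245]
0.25 250 [ 0.614 -0.132  0.245] [ 0.628 -0.116  0.254]
0.26 37 [ 0.612 -0.131  0.255] [ 0.617 -0.13   0.264]
0.27 60 [ 0.611 -0.131  0.265] [ 0.618 -0.13   0.275]
0.28 507 [ 0.583 -0.131  0.275] [ 0.619 -0.116  0.285]
0.29 783 [ 0.583 -0.139  0.285] [ 0.619 -0.119  0.295]
0.3 462 [ 0.584 -0.14   0.295] [ 0.621 -0.117  0.305]
0.31 594 [ 0.61  -0.131  0.305] [ 0.631 -0.117  0.315]
0.32 627 [ 0.619 -0.13   0.315] [ 0.644 -0.117  0.325]
0.33 782 [ 0.629 -0.13   0.325] [ 0.644 -0.116  0.332]
0.24 24 [ 0.624 -0.14   0.236] [ 0.628 -0.118  0.245]
0.25 57 [ 0.601 -0.14   0.245] [ 0.63  -0.117  0.255]
0.26 23 [ 0.604 -0.132  0.255] [ 0.625 -0.117  0.265]
0.27 25 [ 0.606 -0.139  0.266] [ 0.621 -0.118  0.275]
0.28 47 [ 0.583 -0.138  0.275] [ 0.621 -0.116  0.285]
0.29 30 [ 0.584 -0.14   0.285] [ 0.621 -0.118  0.294]
0.3 18 [ 0.586 -0.14   0.295] [ 0.621 -0.118  0.305]
0.31 7 [ 0.613 -0.121  0.305] [ 0.621 -0.118  0.308]
0.32 9 [ 0.64  -0.129  0.318] [ 0.644 -0.116  0.324]
0.33 31 [ 0.633 -0.13   0.325] [ 0.645 -0.117  0.331]
```

View pics/w16.png

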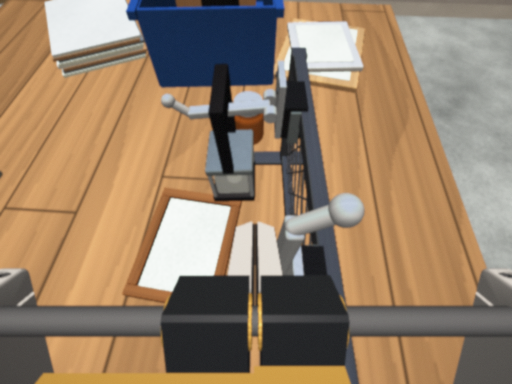

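View pics/s16.png

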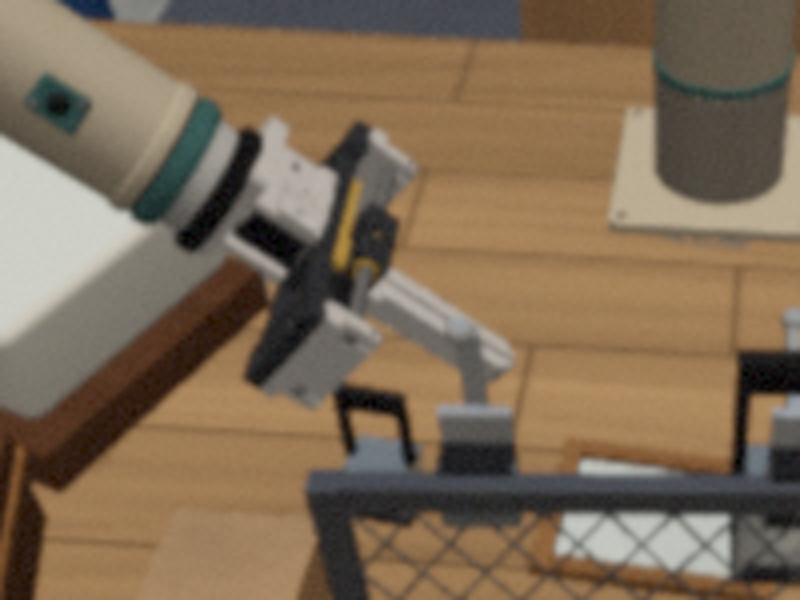

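Emit:
carry_out:
  linear:
    - [0,0.001,0]
    - [0,0.001,0]
    - [0,0,0]
  rotation:
    - [0,0,0]
    - [0,0,0]
    - [0,0,0]

```text
time: 25.4
position: [0.5951, -0.0857, 0.2379]
tcp_rot: [0.259, 0.637, 0.684, -0.243]
force: [-5.9, -4.1, 4.8]
width: 0.0008
```

Emit:
carry_out:
  linear:
    - [0,0.001,0]
    - [0,0,0]
  rotation:
    - [0,0,0]
    - [0,0,0]

```text
time: 25.6
position: [0.5957, -0.0856, 0.238]
tcp_rot: [0.259, 0.637, 0.684, -0.243]
force: [-6.7, -3.5, 4.9]
width: 0.0007
```

Emit:
carry_out:
  linear:
    - [0,0.001,0]
    - [0,0.001,0]
    - [0,0,0]
  rotation:
    - [0,0,0]
    - [0,0,0]
    - [0,0,0]

```text
time: 25.9
position: [0.5959, -0.0856, 0.238]
tcp_rot: [0.258, 0.636, 0.685, -0.244]
force: [-10.3, -5.5, 6.3]
width: 0.0007
```

Emit:
carry_out:
  linear:
    - [0,0.001,0]
    - [0,0,0]
  rotation:
    - [0,0,0]
    - [0,0,0]

```text
time: 26.1
position: [0.596, -0.0856, 0.238]
tcp_rot: [0.257, 0.635, 0.686, -0.244]
force: [-12.8, -5.6, 7.0]
width: 0.0009
```

The stop is felt: no advance while the force rose from about 9 to 15.6 N. Back off and check.

Emit:
carry_out:
  linear:
    - [0,-0.008,0]
    - [0,-0.02,0]
    - [-0.02,-0.02,0]
    - [-0.045,0,0]
    - [-0.045,0,0]
    - [0,0,0]
  rotation:
    - [0,0,0]
    - [0,0,0]
    - [0,0,0]
    - [0,0,0]
    - [0,0,0]
    - [0,0,0]

```text
time: 26.7
position: [0.5614, -0.1756, 0.313]
tcp_rot: [0.264, 0.641, 0.678, -0.243]
force: [-0.3, -0.5, -0.1]
width: 0.0005
```

```bash
python3 - <<'E'
from h import *
st()
i=arm.camera_info('wrist');im,d=arm.snapshot('wrist'); cv2.imwrite('pics/w17.png',im)
P=cloud(d,i).reshape(-1,3)
j=arm.camera_info('scene');im,d=arm.snapshot('scene'); crop(im,120,70,320,220,4,'pics/s17.png')
Q=cloud(d,j).reshape(-1,3)
k=arm.camera_info('top');im,d=arm.snapshot('top'); crop(im,150,130,410,270,3,'pics/t17.png');T=cloud(d,k).reshape(-1,3)
for C in(P,Q,T):
    m=(C[:,2]>.32)&(C[:,2]<.34)&(C[:,0]>.6)&(C[:,0]<.68)&(abs(C[:,1]+.128)<.02)
    print('ball',m.sum(),np.round(C[m].min(0),4),np.round(C[m].max(0),4))
    for z in np.arange(.24,.33,.01):
        m=(abs(C[:,2]-z)<.005)&(C[:,0]>.55)&(C[:,0]<.66)&(abs(C[:,1]+.128)<.015)
        if m.sum(): print(round(z,2),m.sum(),np.round(C[m].min(0),3),np.round(C[m].max(0),3))
# spare arm + lantern
for C,n in((P,'w'),(T,'t')):
    for x in np.arange(.47,.61,.01):
        m=(abs(C[:,0]-x)<.005)&(abs(C[:,1]-(.075+(x-.6)*.063))<.006)&(C[:,2]>.15)&(C[:,2]<.3)
        if m.sum(): print(n,round(x,2),np.round(np.median(C[m][:,2]),4))
E
```

```text
t 26.7 pos [ 0.5614 -0.1756  0.313 ] F [-0.3 -0.5 -0.1] w 0.0005
axes
 [[-0.038  0.998  0.046]
 [ 0.742  0.059 -0.668]
 [-0.669  0.008 -0.743]]
j [ 0.95  0.86 -0.67  1.17 -0.26  1.63  0.47]
ball 280 [ 0.633  -0.1298  0.32  ] [ 0.6495 -0.1163  0.3298]
0.24 120 [ 0.606 -0.143  0.235] [ 0.621 -0.118  0.245]
0.25 213 [ 0.608 -0.143  0.245] [ 0.628 -0.117  0.255]
0.26 80 [ 0.609 -0.131  0.255] [ 0.62  -0.119  0.265]
0.27 84 [ 0.61  -0.131  0.265] [ 0.621 -0.118  0.275]
0.28 89 [ 0.611 -0.131  0.275] [ 0.622 -0.117  0.285]
0.29 102 [ 0.613 -0.131  0.285] [ 0.623 -0.119  0.295]
0.3 124 [ 0.614 -0.131  0.295] [ 0.624 -0.117  0.305]
0.31 213 [ 0.615 -0.13   0.305] [ 0.637 -0.118  0.315]
0.32 238 [ 0.626 -0.13   0.315] [ 0.65  -0.117  0.325]
0.33 165 [ 0.635 -0.128  0.325] [ 0.648 -0.116  0.33 ]
ball 40 [ 0.6377 -0.1295  0.3204] [ 0.6509 -0.116   0.3319]
0.24 35 [ 0.624 -0.142  0.235] [ 0.628 -0.113  0.245]
0.25 59 [ 0.616 -0.143  0.245] [ 0.629 -0.114  0.254]
0.26 21 [ 0.61  -0.131  0.255] [ 0.623 -0.118  0.265]
0.27 16 [ 0.618 -0.13   0.266] [ 0.623 -0.118  0.274]
0.28 20 [ 0.615 -0.131  0.2
[... 573 characters left out ...]
8 13 [ 0.612 -0.13   0.276] [ 0.62  -0.118  0.284]
0.29 15 [ 0.614 -0.132  0.286] [ 0.618 -0.119  0.295]
0.3 24 [ 0.615 -0.132  0.295] [ 0.625 -0.118  0.305]
0.31 37 [ 0.616 -0.13   0.305] [ 0.631 -0.118  0.315]
0.32 39 [ 0.626 -0.131  0.315] [ 0.65  -0.116  0.325]
0.33 35 [ 0.637 -0.131  0.325] [ 0.649 -0.117  0.332]
w 0.48 0.223
w 0.49 0.2151
w 0.5 0.2059
w 0.51 0.2046
w 0.52 0.2056
w 0.53 0.207
w 0.54 0.236
w 0.55 0.212
w 0.56 0.2099
w 0.57 0.2107
w 0.58 0.2118
w 0.59 0.213
w 0.6 0.213
w 0.61 0.248
t 0.48 0.2233
t 0.49 0.2203
t 0.5 0.2079
t 0.51 0.2045
t 0.52 0.2053
t 0.53 0.2076
t 0.54 0.2352
t 0.55 0.2367
t 0.56 0.2103
t 0.57 0.2106
t 0.58 0.2116
t 0.59 0.2127
t 0.6 0.2135
t 0.61 0.2357
```

View pics/s17.png

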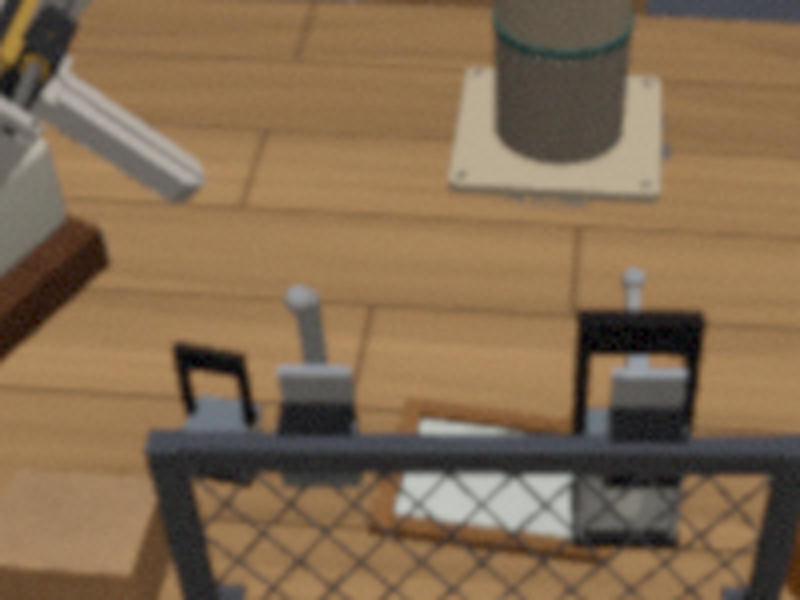

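View pics/t17.png

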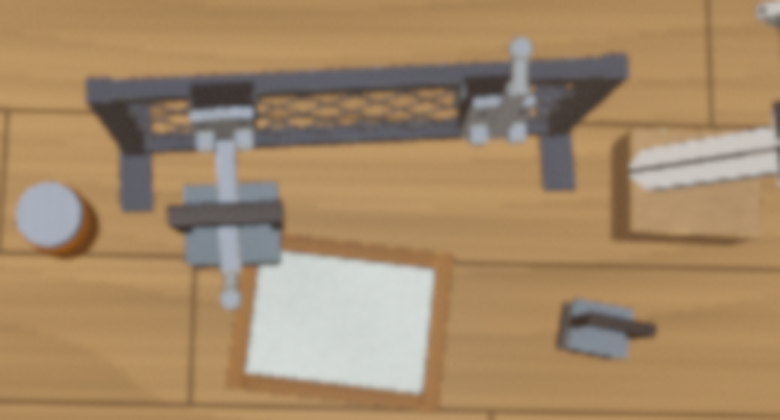

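```bash
python3 - <<'E'
from h import *
P=cloud(np.load('pics/top0.npy'),arm.camera_info('top')).reshape(-1,3)
im,d=arm.snapshot('top');T=cloud(d,arm.camera_info('top')).reshape(-1,3)
i=arm.camera_info('wrist');im,d=arm.snapshot('wrist');W=cloud(d,i).reshape(-1,3)
W4=np.load('pics/c4.npz')['w']
c,s=np.cos(PY),np.sin(PY)
def rp(C): return np.stack([c*C[:,0]+s*C[:,1],-s*C[:,0]+c*C[:,1],C[:,2]],1)
from numpy import polyfit
def hub(a,b):
    k=np.polyfit(a,b,1)
    for _ in range(8):
        r=abs(b-np.polyval(k,a)); g=r<max(2*np.median(r),.0008); k=np.polyfit(a[g],b[g],1)
    return k,g.sum()
def folded(C,y,x0):
    C=rp(C); m=(abs(C[:,1]-y)<.006)&(C[:,2]>.258)&(C[:,2]<.304)&(abs(C[:,0]-x0)<.012); return hub(C[m][:,2],C[m][:,0]) if m.sum()>8 else m.sum()
def opened(C,y,x0,x1):
    C=rp(C); m=(abs(C[:,1]-y)<.005)&(C[:,0]>x0)&(C[:,0]<x1)&(C[:,2]>.195)&(C[:,2]<.22); return hub(C[m][:,0],C[m][:,2]) if m.sum()>8 else m.sum()
ys=-s*.6+c*.0745; yf=-s*.57+c*-.1305; print(ys,yf)
print('spare folded top0',folded(P,ys,.600))
print('spare open T',opened(T,ys,.52,.59),'W4',opened(W4,ys,.52,.59), 'W',opened(W,ys,.52,.59))
print('full open P',opened(P,yf,.51,.59),'W4',opened(W4,yf,.51,.59))
print('full folded T',folded(T,yf,.606),'W',folded(W,yf,.606))
E
```

```text
0.03657720338163364 -0.16612735864402198
spare folded top0 (array([-0.0088147 ,  0.60026132]), np.int64(28))
spare open T (array([0.12781572, 0.13786254]), np.int64(84)) W4 (array([0.10691791, 0.1498456 ]), np.int64(335)) W (array([0.10861303, 0.14888128]), np.int64(138))
full open P (array([0.00331036, 0.21262388]), np.int64(97)) W4 (array([-0.00297833,  0.21556511]), np.int64(236))
full folded T (array([0.12795216, 0.56832583]), np.int64(33)) W (array([0.11866363, 0.57062932]), np.int64(246))
```

```bash
python3 - <<'E'
from h import *
st(); print(arm.finish_job())
E
```

```text
t 26.95 pos [ 0.5584 -0.1705  0.308 ] F [-0.7 -0.  -0.5] w 0.0008
axes
 [[-0.05   0.998  0.044]
 [ 0.744  0.067 -0.665]
 [-0.667 -0.001 -0.745]]
j [ 0.95  0.86 -0.67  1.18 -0.25  1.63  0.47]
the job is handed in; nothing more can be done
None
```

I completed all three steps and handed the job in at about 27 s; no verdict is reported, so the result below rests on my own checks. I flipped the spare hook down to its stop, moved the lantern onto it and let go, then folded the emptied hook up to its stop.

**Forces:** I felt both stops as a clear rise to about 15–17 N at the fingers. I pressed slightly too hard when setting the lantern on, to about 15 N, then eased off to roughly 5 N before releasing. All readings stayed under the 22 N limit.

**Last checks:**
- **Emptied hook:** the depth images show it leaning back about 0.12 rad, as expected when fully folded.
- **Spare hook:** it measures about 1.67–1.69 rad open. The low end of that range is close to the 1.665 limit, but the hook was pushed to its felt stop.
- **Lantern:** it hangs upright on the spare hook. In the pictures the jar, carton, frame and small look-alike lantern look unmoved. The robot touches nothing.

**Disagreement with the description:** the visible fingertips are about 31 mm short of the reported tool point, which is described as the very end of the fingers. My first push passed over the spare hook without contact because of this, and I corrected for the offset from then on.

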